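# Pry the vice board up and prop it on the packing block

### The arm

A 7-joint arm with a two-finger parallel gripper is mounted at the origin on a cart in front of the work surface, level with it; the furniture and walls round the work are solid. World frame = base frame: x ahead of the robot, y to its left, z up, the work surface at z = 0. Lengths are in m, angles in rad, forces in N, time in s.
With the tool pointing down it reaches from about 0.4 to 0.85 m from the base axis. Payload 4.5 kg.
Tool frame: the origin (TCP) lies on the centre line of the jaws, within the pads' length; the fingertips stand 17 mm ahead of it and the grasp point (between the pads) lies 2 mm behind it (r.tip_reach is the distance from the TCP to the fingertips, in m); z points along the fingers, y is the line along which they close (so a half turn about z gives the same grasp; the last joint's range is limited). The gripper opens to 88 mm and grips with 3 to 60 N. Pads are 18 mm wide; open, the fingers measure 123 mm over their backs; the gripper's body (75 mm by 187 mm) begins 45 mm behind the grasp point.
Start: joints at [1.208, 0.689, -0.195, 1.565, 0.157, 0.902, -0.215], TCP at [0.242, -0.576, 0.256] pointing down, gripper open.
Joint ranges: [-3.01, 3.01], [-0.46, 2.08], [-1.47, 1.51], [0.13, 2.56], [-1, 4.14], [0.04, 2.09], [-2.66, 2.66]. Speed limits (rad/s): [2.57, 2.57, 3.14, 3.14, 3.14, 3.14, 3.14].

### API

Orientations are given as a unit quaternion [x, y, z, w].
In Python, from plant import r gives the robot as it stands.
- The arm moves only by the tool step_arm, never from a script. Its argument "steps" is a list of rows, each a list of 7 numbers: the shift along the tool's x, y, z in cm, then the turn, a rotation vector about the tool's x, y, z in degrees, then the gripper's target within -1 to 1 (shut at 1, half-way at 0, fully open at -1). A call has 1 to 8 rows; each row shifts and turns the commanded pose from where the row before left it, along the tool's axes as they then stand; what a row does not reach is not made up. A row lasts 1/8 s, in which the tool goes at most 62.5 mm and 10.7 degrees, less where a joint would pass 70% of its speed; a pose out of reach is approached as far as the arm can. A call with a gripper value outside its range is refused whole. The fingers move at their own pace and stop on an object; "force" is the grip in N (left out, the last holds). Time passes only in rows, so rows that do not move let the fingers close. It gives the time, the measured TCP pose, the force, the opening and the grip force at its end, in the units of the state.
- r.get_state(): the state, without advancing time (a new reading comes with each control period).
- r.snapshot(name): name is "scene" or "side" or "wrist"; returns a dict with "pixels" (480x640x3 uint8, red, green, blue), "fx", "fy", "cx", "cy" (pixels), "cam_to_world" (4x4, takes a point from camera to world coordinates). Camera axes: x right, y down, z forward; pixel columns grow to the right and rows downward; lengths in m; the calibration is good to about 2 mm. A picture is of the moment at which its call begins. There is no depth.
- r.finish_job(): hands the job in; it is judged then, once.
The state is a dict: "clock": time; "q": joint angles; "qd": joint speeds; "joint_torque": joint torques, N m; "tool_pos": TCP position; "eef_rot": TCP orientation; "contact_force": force on the tool from outside, world axes, zero at the start; "moment": the same for the moment, N m; "opening": opening from 0.0 (shut) to 1.0 (fully open); "finger_force": force on a finger pad.
Only numpy, scipy, OpenCV 4.12 (cv2) and the standard library are available. Lean on these libraries where they do the work, as an engineer would, in place of code of your own. Each camera call takes 0.05 s, during which the arm holds its last target. There are 200 camera calls.

### The job

The vice has to stand tilted: lay the pry bar over the fulcrum with its tip under the left edge of the vice's board, lever the edge up, catch the bar's handle end under the hold-down hook and let go. Slide the drilled plywood block flat under the raised edge beside the bar, about 40 mm in, then unhook the bar so that the board comes gently down on the block, draw it out and lay it flat on the bench, clear to the left of the board and off the fulcrum and hook. Never push or lift the board with the gripper itself; leave the board in its place and the other loose tools undisturbed.

Things in the scene. Friction and masses are not known exactly. Their poses are not given: they have to be found in the camera images.
- vice_board: Plywood board 200 (x) x 180 (y) x 12 mm with a drill vice bolted on, loose, about 2.2 kg. Origin: plan centre at bench level; z up, +y to the free left edge (y +90). Stands on two runners 14 mm high; the right one's outer face, about which it tips, is at y -90. The vice covers x -100 to 100, y -72 to 28, up to 85 mm above the bench. Lifting the left edge takes about 10 N.
- board_edge (a point): Lower left edge of the board where the bar goes in: board x -50, y +90 mm, 14 mm above the bench at the start. The left runner's outer face is at y +30, so under the whole left edge there is a gap 60 mm deep and 14 mm high. The block's place is board x 0 to +95 mm.
- fulcrum: Steel fulcrum fixed to the bench: half-round bar of radius 10 mm lying along its x, 70 mm long, top 26 mm above the bench, on a foot 90 x 52 x 6 mm. Origin: middle of the foot, bench level. The board's left edge is parallel to it, near fulcrum y -45 mm (both within a few mm and 0.03 rad). The bar lies across it along y, at x about 0.
- hook: Dark steel hold-down hook fixed to the bench at fulcrum y +145 mm, same x and yaw. Origin: bench level, under the arm where the bar goes. A post at x +25 to +41 carries an arm from x -20 to +41, y -9 to +9, underside 37 and top 49 mm above the bench.
- hook_mouth (a point): Open -x side of the hook (towards the robot), at the arm's free end: hook x -20, 30 mm above the bench. A bar pressed down goes in here sideways, towards +x, and is caught when it rises. With the tip 25 mm under the board and the bar caught, the board's left edge is about 31 mm up.
- pry_bar: Straight steel pry bar, 240 x 22 x 8 mm, 300 g. Origin: centre of its underside; z up as found, +x along it to the tip. The last 30 mm at the tip are 5 mm thick, flush with the underside. Handle: black ribbed rubber sleeve, 26 wide x 14 mm high, x -75 to -10. The bare end, x -75 to -120, goes under the hook. In place the fulcrum is at bar x +50.
- bar_tip (a point): Middle of the bar's thin tip end (bar x +120 mm, 2.5 mm above its underside).
- bar_end (a point): Middle of the bar's handle end (bar x -120 mm, 4 mm above its underside).
- packing_block: Packing block: light plywood block with three holes, 62 (its x) x 125 (its y) x 21 mm, 90 g, lying flat. Origin: centre of its underside. With one short end 40 mm under the board's edge its centre is at board y +112 mm.
- tape_measure: Yellow and black tape measure, 36 x 90 x 62 mm, a bystander. Origin: centre of its underside.
- channel: Galvanised steel channel offcut, 42 x 130 x 30 mm, to the right of the vice, a bystander. Origin: centre of its underside.
- pliers: Red-handled pliers, 62 x 197 x 12 mm, to the right of the vice, a bystander. Origin: centre of its underside.

How it is judged:
By the outcome, as a careful person would: the job done as asked, in the order asked, and still so for the second after the job is handed in, with the robot touching nothing.
It also fails if it takes over 67 s, if anything falls off the work surface, if the arm or the gripper's body presses on something with over 40 N, if the wrist force passes 120 N, or if a joint passes its speed limit or range.

## Working session

There is one attempt and no reset: what is moved stays moved. The work goes in short steps, Python scripts to look and compute and a tool call to move; the robot and the scene stay as the last step left them, time stands still between calls to the robot, and variables do not carry over. Pictures are saved under pics/ and viewed, at most 10 in all, crops included, and the job is handed in when it is done.

Besides the shell and the picture viewer there is one more tool, called after "Emit:" in YAML: its name, and indented under it one key for each argument. step_arm: Moves the arm, as the interface text tells. Its arguments: {"type":"object","properties":{"steps":{"type":"array","items":{"type":"array","items":{"type":"number"}}},"force":{"type":"number"}},"required":["steps"]}

```bash
mkdir -p pics; ls
cat > h.py <<'E'
import numpy as np, cv2
from plant import r
from scipy.spatial.transform import Rotation as R
def snap(n,f=None):
    s=r.snapshot(n)
    if f: cv2.imwrite('pics/'+f,cv2.cvtColor(s['pixels'],cv2.COLOR_RGB2BGR))
    return s
def ray(s,u,v,z):
    T=np.array(s['cam_to_world']); d=T[:3,:3]@np.array([(u-s['cx'])/s['fx'],(v-s['cy'])/s['fy'],1]); o=T[:3,3]
    return (o+d*(z-o[2])/d[2])
def proj(s,p):
    T=np.linalg.inv(np.array(s['cam_to_world'])); c=T[:3,:3]@np.array(p)+T[:3,3]
    return [s['fx']*c[0]/c[2]+s['cx'],s['fy']*c[1]/c[2]+s['cy']]
E
python3 - <<'E'
from h import *
import pickle
d={}
for n in('scene','side','wrist'):
    d[n]=snap(n,n+'0.png'); print(n,np.round(d[n]['cam_to_world'],3).tolist(),d[n]['fx'])
pickle.dump(d,open('s0.pkl','wb'))
print(r.get_state(), r.tip_reach)
E
```

```text
pics
scene [[-0.844, -0.326, 0.425, -0.065], [-0.536, 0.523, -0.663, 0.913], [-0.007, -0.787, -0.616, 0.869], [0.0, 0.0, 0.0, 1.0]] 582.3193786952631
side [[-0.96, -0.074, 0.271, 0.162], [-0.28, 0.34, -0.898, 1.178], [-0.025, -0.938, -0.347, 0.494], [0.0, 0.0, 0.0, 1.0]] 462.0943519477617
wrist [[0.387, -0.889, -0.245, 0.303], [-0.922, -0.374, -0.1, -0.551], [-0.002, 0.264, -0.964, 0.383], [0.0, 0.0, 0.0, 1.0]] 422.86731574262825
{'clock': 0.15, 'q': array([ 1.20781998,  0.68981259, -0.1945802 ,  1.56609626,  0.1572764 ,
        0.90250812, -0.21508065]), 'qd': array([ 2.10019714e-03, -2.04104838e-03,  2.92620417e-04, -3.93640699e-03,
        1.10245682e-03, -2.85549666e-05, -1.49516992e-03]), 'joint_torque': array([-1.02263813e-03, -5.27862203e+01, -1.26825649e+00, -1.53587079e+01,
       -5.25071227e-02,  3.87840002e-03,  9.63717707e-05]), 'tool_pos': array([ 0.24135003, -0.57601782,  0.25508468]), 'eef_rot': array([ 9.80374457e-01,  1.97143118e-01, -1.67191584e-04, -6.97556240e-04]), 'contact_force': array([ 0.34694615, -0.00911949, -0.87196364]), 'moment': array([-0.05827019,  0.01701807, -0.00518372]), 'finger_force': 0.0, 'opening': 1.001065142961759} 0.017
```

View pics/scene0.png

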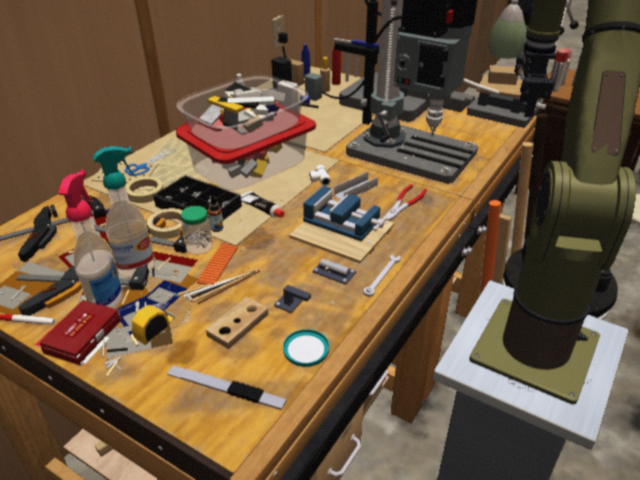

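View pics/side0.png

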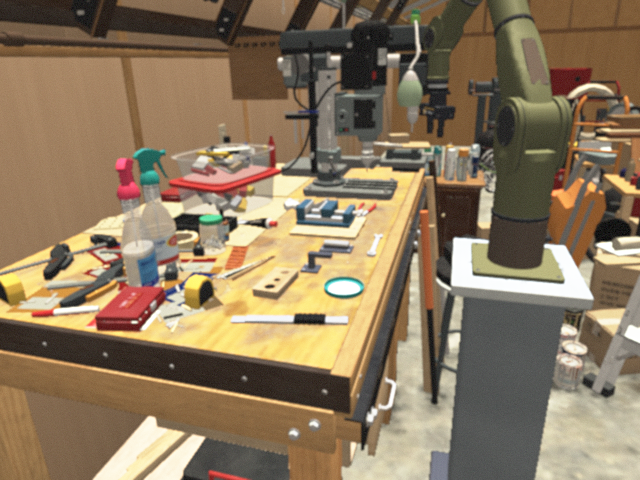

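The scene view shows the bar at (170–284, 370–405), its sleeve at (245,390), the block at (237,322), the fulcrum at (334,268), the hook at (292,297) and the vice board at about (345,240). The side view agrees. Next I'll enlarge the working area to get exact corners.

Run:
```python
from h import *
import pickle
d=pickle.load(open('s0.pkl','rb'))
im=cv2.cvtColor(d['scene']['pixels'],cv2.COLOR_RGB2BGR)
c=im[195:415,160:430]  # x 270, y 220
c=cv2.resize(c,None,fx=2.7,fy=2.7,interpolation=cv2.INTER_CUBIC)
for k in range(0,270,20):
    cv2.putText(c,str(160+k),(int(k*2.7),8),0,.3,(0,0,255),1); cv2.line(c,(int(k*2.7),10),(int(k*2.7),14),(0,0,255),1)
for k in range(0,220,20):
    cv2.putText(c,str(195+k),(0,int(k*2.7)+3),0,.3,(0,0,255),1)
cv2.imwrite('pics/crop1.png',c)
s=d['scene']
for n,u,v,z in [('bar tip',170,372,.005),('bar end',283,404,.005),('block',237,322,.02),('fulc',334,268,.026),('hook',292,297,.04),('boardL',292,235,.02),('boardNear',372,258,.02)]:
    print(n,ray(s,u,v,z).round(3))
```

```text
bar tip [0.576 0.438 0.005]
bar end [0.348 0.385 0.005]
block [0.541 0.274 0.02 ]
fulc [0.458 0.023 0.026]
hook [0.475 0.168 0.04 ]
boardL [ 0.617 -0.039  0.02 ]
boardNear [ 0.405 -0.062  0.02 ]
```

View pics/crop1.png

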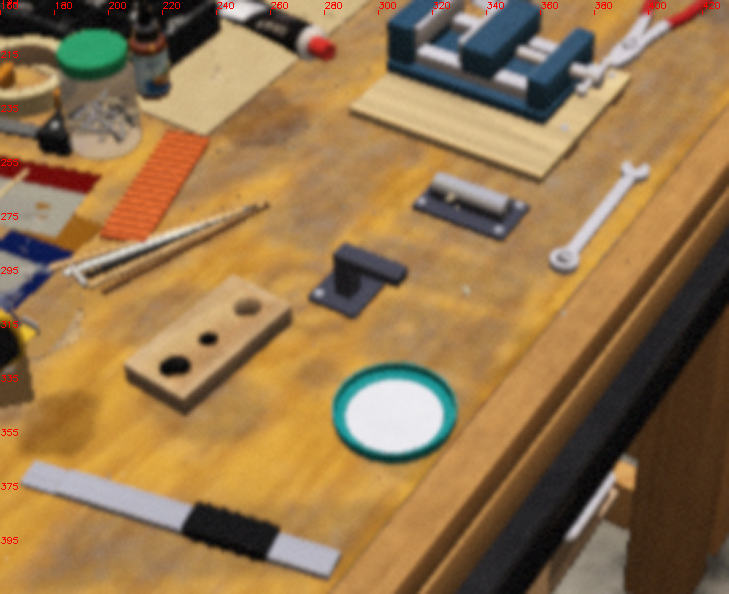

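The crop gives usable corners (crop pixels): bar tip end (22,480)/(37,461), bar handle end (328,577)/(341,553), block top (126,368),(185,401),(291,309),(235,276), fulcrum foot (413,205),(503,238),(528,210), board top (350,105),(542,178),(630,73), hook arm free end (400,275).

Run:
```python
from h import *
import pickle
d=pickle.load(open('s0.pkl','rb')); s=d['scene']
def P(u,v,z): return ray(s,160+(u+.5)/2.7-.5,195+(v+.5)/2.7-.5,z)
G={'bar':[(22,480,.005),(37,461,.005),(341,553,.008),(328,575,.008)],
'block':[(126,368,.021),(185,402,.021),(291,309,.021),(235,276,.021)],
'foot':[(413,206,.006),(503,238,.006),(528,210,.006)],
'fulctop':[(434,180,.02),(508,206,.02)],
'board':[(350,105,.026),(542,178,.026),(630,73,.026)],
'hookarm':[(345,244,.049),(407,267,.049),(395,278,.049)],
'sleeve':[(183,527,.007),(196,503,.014),(279,525,.014),(268,555,.007)]}
for k,L in G.items():
    p=np.array([P(*a) for a in L]); print(k,p[:,:2].round(4).tolist())
    e=np.diff(np.vstack([p,p[:1]]),axis=0)[:,:2]
    print('  len',np.linalg.norm(e,axis=1).round(4),'ang',np.degrees(np.arctan2(e[:,1],e[:,0])).round(1),'mean',p.mean(0).round(4))
```

```text
bar [[0.5786, 0.4414], [0.5819, 0.4226], [0.3482, 0.3753], [0.3452, 0.3948]]
  len [0.0191 0.2385 0.0197 0.238 ] ang [ -80.  -168.6   98.7   11.3] mean [0.4635 0.4086 0.0065]
block [[0.5771, 0.3282], [0.5172, 0.3318], [0.5099, 0.2101], [0.5709, 0.2028]]
  len [0.06   0.1219 0.0615 0.1255] ang [176.5 -93.5  -6.8  87.2] mean [0.5438 0.2682 0.021 ]
foot [[0.5071, 0.0375], [0.4201, 0.0331], [0.4204, -0.0102]]
  len [0.0871 0.0432 0.099 ] ang [-177.1  -89.6   28.8] mean [0.4492 0.0202 0.006 ]
fulctop [[0.5015, 0.0124], [0.4295, 0.0091]]
  len [0.0721 0.0721] ang [-177.4    2.6] mean [0.4655 0.0108 0.02  ]
board [[0.6212, -0.0339], [0.4201, -0.0327], [0.4268, -0.215]]
  len [0.2011 0.1824 0.2657] ang [179.7 -87.9  43. ] mean [ 0.4893 -0.0939  0.026 ]
hookarm [[0.4989, 0.1497], [0.4421, 0.1466], [0.4431, 0.1623]]
  len [0.0568 0.0157 0.0572] ang [-176.9   86.5  -12.7] mean [0.4614 0.1529 0.049 ]
sleeve [[0.4535, 0.4144], [0.4549, 0.3973], [0.3947, 0.3822], [0.3896, 0.4023]]
  len [0.0171 0.0621 0.0208 0.065 ] ang [ -85.2 -165.9  104.3   10.7] mean [0.4231 0.3991 0.0105]
```

```bash
cat >> h.py <<'E'
def rot(yaw,pitch=0): # tool x at world yaw (deg), z down; pitch about tool y
    return R.from_euler('z',yaw,degrees=True)*R.from_euler('x',180,degrees=True)*R.from_euler('y',pitch,degrees=True)
def cur():
    s=r.get_state(); return np.array(s['tool_pos']),R.from_quat(s['eef_rot'])
def plan(wps,start=None):
    """wps: (pos, Rot, nrows, grip); prints rows in calls of 8"""
    p,q=start or cur(); rows=[]
    for P,Q,n,g in wps:
        P=np.array(P,float); p0,q0=p,q
        dr=(q0.inv()*Q).as_rotvec()
        for k in range(1,n+1):
            pt=p0+(P-p0)*k/n; qt=q0*R.from_rotvec(dr*k/n)
            t=np.round(q.inv().apply(pt-p)*100/.05)*.05
            w=np.round(np.degrees((q.inv()*qt).as_rotvec())/.25)*.25
            p=p+q.apply(t/100); q=q*R.from_rotvec(np.radians(w))
            rows.append([round(float(x),2)+0 for x in [*t,*w]]+[g])
    for i in range(0,len(rows),8): print(str(rows[i:i+8]).replace(' ',''))
    return p,q
def st():
    s=r.get_state(); q=R.from_quat(s['eef_rot']).as_matrix()
    print(round(s['clock'],2),'pos',np.round(s['tool_pos'],4),'yaw',round(float(np.degrees(np.arctan2(q[1,0],q[0,0]))),1),'z',q[:,2].round(3),'op',round(s['opening']*88,1),'F',np.round(s['contact_force'],1),'ff',round(s['finger_force'],1),'q',np.round(s['q'],2))
E
python3 - <<'E'
from h import *
import pickle
s=pickle.load(open('s0.pkl','rb'))['scene']
print('press',ray(s,480,175,.03),ray(s,432,130,.1))
st()
plan([((.50,-.12,.27),rot(112),13,-.2),((.422,.40,.12),rot(191.4),11,-.2)])
E
```

```text
press [ 0.31940129 -0.54799146  0.03      ] [ 0.49858721 -0.60347562  0.1       ]
0.15 pos [ 0.2414 -0.576   0.2551] yaw 22.7 z [-0.001  0.001 -1.   ] op 88.1 F [ 0.3 -0.  -0.9] ff 0.0 q [ 1.21  0.69 -0.19  1.57  0.16  0.9  -0.22]
[[3.2,-2.45,-0.1,0.0,0.0,-6.75,-0.2],[3.45,-2.1,-0.1,0.0,0.0,-7.0,-0.2],[3.7,-1.65,-0.15,0.0,0.0,-6.75,-0.2],[3.85,-1.15,-0.1,0.0,0.0,-7.0,-0.2],[3.95,-0.75,-0.1,0.0,0.0,-6.75,-0.2],[4.05,-0.25,-0.1,0.0,0.0,-7.0,-0.2],[4.0,0.25,-0.15,0.0,0.0,-6.75,-0.2],[3.95,0.75,-0.1,0.0,0.0,-7.0,-0.2]]
[[3.85,1.2,-0.1,0.0,0.0,-6.75,-0.2],[3.7,1.65,-0.1,0.0,0.0,-7.0,-0.2],[3.45,2.05,-0.15,0.0,0.0,-6.75,-0.2],[3.2,2.5,-0.1,0.0,0.0,-7.0,-0.2],[2.85,2.85,-0.1,0.0,0.0,-6.75,-0.2],[4.65,1.1,1.35,0.0,0.0,-7.25,-0.2],[4.45,1.7,1.4,0.0,0.0,-7.25,-0.2],[4.25,2.25,1.35,0.0,0.0,-7.25,-0.2]]
[[3.9,2.75,1.4,0.0,0.0,-7.25,-0.2],[3.5,3.2,1.35,0.0,0.0,-7.0,-0.2],[3.15,3.65,1.35,0.0,0.0,-7.25,-0.2],[2.6,4.0,1.4,0.0,0.0,-7.25,-0.2],[2.1,4.3,1.35,0.0,0.0,-7.25,-0.2],[1.55,4.5,1.4,0.0,0.0,-7.25,-0.2],[0.95,4.7,1.35,0.0,0.0,-7.25,-0.2],[0.35,4.75,1.35,0.0,0.0,-7.25,-0.2]]
```

Run:
```python
from h import *
plan([((.26,-.36,.27),rot(36),6,-.2),((.50,-.12,.27),rot(112),8,-.2),((.422,.40,.12),rot(191.4),12,-.2)])
```

```text
[[1.7,-3.2,-0.25,0.0,0.0,-2.25,-0.2],[1.8,-3.15,-0.25,0.0,0.0,-2.25,-0.2],[1.9,-3.05,-0.25,0.0,0.0,-2.25,-0.2],[2.05,-2.95,-0.25,0.0,0.0,-2.0,-0.2],[2.15,-2.95,-0.2,0.0,0.0,-2.25,-0.2],[2.25,-2.8,-0.25,0.0,0.0,-2.25,-0.2],[4.2,-0.65,0.0,0.0,0.0,-9.5,-0.2],[4.25,0.0,0.0,0.0,0.0,-9.5,-0.2]]
[[4.15,0.75,0.0,0.0,0.0,-9.5,-0.2],[4.0,1.4,0.0,0.0,0.0,-9.5,-0.2],[3.7,2.1,0.0,0.0,0.0,-9.5,-0.2],[3.35,2.6,0.0,0.0,0.0,-9.5,-0.2],[2.85,3.15,0.0,0.0,0.0,-9.5,-0.2],[2.25,3.6,0.0,0.0,0.0,-9.5,-0.2],[4.25,1.0,1.25,0.0,0.0,-6.5,-0.2],[4.15,1.5,1.25,0.0,0.0,-6.75,-0.2]]
[[3.9,2.0,1.25,0.0,0.0,-6.5,-0.2],[3.65,2.4,1.25,0.0,0.0,-6.75,-0.2],[3.35,2.8,1.3,0.0,0.0,-6.5,-0.2],[3.05,3.15,1.25,0.0,0.0,-6.75,-0.2],[2.6,3.55,1.25,0.0,0.0,-6.5,-0.2],[2.2,3.75,1.25,0.0,0.0,-6.75,-0.2],[1.75,4.05,1.25,0.0,0.0,-6.5,-0.2],[1.3,4.15,1.25,0.0,0.0,-6.75,-0.2]]
[[0.8,4.35,1.25,0.0,0.0,-6.5,-0.2],[0.25,4.35,1.25,0.0,0.0,-6.75,-0.2]]
```

Emit:
step_arm:
  steps:
    - [1.7,-3.2,-0.25,0,0,-2.25,-0.2]
    - [1.8,-3.15,-0.25,0,0,-2.25,-0.2]
    - [1.9,-3.05,-0.25,0,0,-2.25,-0.2]
    - [2.05,-2.95,-0.25,0,0,-2.0,-0.2]
    - [2.15,-2.95,-0.2,0,0,-2.25,-0.2]
    - [2.25,-2.8,-0.25,0,0,-2.25,-0.2]
    - [4.2,-0.65,0,0,0,-9.5,-0.2]
    - [4.25,0,0,0,0,-9.5,-0.2]
  force: 50

```text
clock: 1.15
tool_pos: [0.3207, -0.2994, 0.2704]
eef_rot: [0.886, 0.464, -0.0, 0.0]
contact_force: [0.2, 0.1, 0.1]
opening: 0.606
finger_force: 0.0
```

Emit:
step_arm:
  steps:
    - [4.15,0.75,0,0,0,-9.5,-0.2]
    - [4.0,1.4,0,0,0,-9.5,-0.2]
    - [3.7,2.1,0,0,0,-9.5,-0.2]
    - [3.35,2.6,0,0,0,-9.5,-0.2]
    - [2.85,3.15,0,0,0,-9.5,-0.2]
    - [2.25,3.6,0,0,0,-9.5,-0.2]
    - [4.25,1.0,1.25,0,0,-6.5,-0.2]
    - [4.15,1.5,1.25,0,0,-6.75,-0.2]

```text
clock: 2.15
tool_pos: [0.4871, -0.0326, 0.2447]
eef_rot: [0.459, 0.889, 0.0, 0.0]
contact_force: [0.5, -0.5, 0.9]
opening: 0.597
finger_force: 0.0
```

Emit:
step_arm:
  steps:
    - [3.9,2.0,1.25,0,0,-6.5,-0.2]
    - [3.65,2.4,1.25,0,0,-6.75,-0.2]
    - [3.35,2.8,1.3,0,0,-6.5,-0.2]
    - [3.05,3.15,1.25,0,0,-6.75,-0.2]
    - [2.6,3.55,1.25,0,0,-6.5,-0.2]
    - [2.2,3.75,1.25,0,0,-6.75,-0.2]
    - [1.75,4.05,1.25,0,0,-6.5,-0.2]
    - [1.3,4.15,1.25,0,0,-6.75,-0.2]

```text
clock: 3.15
tool_pos: [0.4352, 0.3138, 0.1441]
eef_rot: [0.014, 1.0, -0.0, 0.0]
contact_force: [0.8, -0.1, 0.8]
opening: 0.603
finger_force: 0.0
```

Emit:
step_arm:
  steps:
    - [0.8,4.35,1.25,0,0,-6.5,-0.2]
    - [0.25,4.35,1.25,0,0,-6.75,-0.2]
    - [0,0,0,0,0,0,-0.2]

```text
clock: 3.52
tool_pos: [0.4205, 0.4031, 0.1189]
eef_rot: [-0.102, 0.995, 0.002, -0.001]
contact_force: [-0.2, 0.3, -0.1]
opening: 0.6
finger_force: 0.0
```

Run:
```python
from h import *
st()
snap('wrist','w1.png')
plan([((.422,.4,.021),rot(191.4),5,-.2)])
```

```text
3.52 pos [0.4205 0.4031 0.1189] yaw -168.3 z [-0.002  0.003 -1.   ] op 52.8 F [-0.2  0.3 -0.1] ff 0.0 q [-0.42  0.93 -0.77  1.79  0.88  0.8   0.13]
[[0.0,0.0,1.95,0.0,0.0,0.0,-0.2],[0.0,0.0,1.95,0.0,0.0,0.0,-0.2],[0.0,0.0,2.0,0.0,0.0,0.0,-0.2],[-0.05,-0.05,1.95,0.0,0.0,0.25,-0.2],[0.0,0.0,1.95,0.0,0.0,0.0,-0.2]]
```

View pics/w1.png

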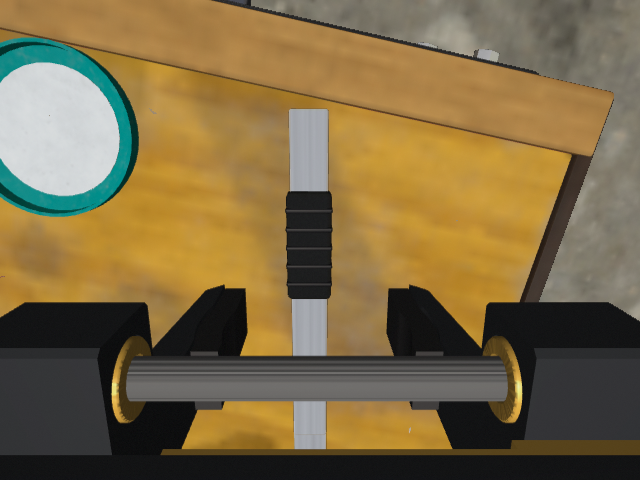

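The wrist view shows the sleeve at (287–331, 191–298) and the bar end at v=109. The bar is parallel to the tool and centred between the fingers.

Run:
```python
from h import *
s=snap('wrist')
a,b,e=ray(s,309,191,.011),ray(s,309,296,.011),ray(s,309,109,.006)
print(a,b,e,(a+b)/2); c=(a+b)/2
g=e+.0775*(b-a)/np.linalg.norm(b-a); print('from end',g)
plan([((c[0],c[1],.021),rot(191.5),5,-.2)])
```

```text
[0.39097045 0.38889229 0.011     ] [0.45291272 0.4012951  0.011     ] [0.34778193 0.38015901 0.006     ] [0.42194158 0.39509369 0.011     ]
from end [0.42377354 0.39537495 0.006     ]
[[0.0,-0.05,1.95,0.0,0.0,0.0,-0.2],[0.05,-0.1,2.0,0.0,0.0,0.0,-0.2],[0.0,-0.05,1.95,0.0,0.0,0.0,-0.2],[0.05,-0.05,1.95,0.0,0.0,0.0,-0.2],[0.0,-0.05,1.95,0.0,0.0,0.0,-0.2]]
```

Emit:
step_arm:
  steps:
    - [0,-0.05,1.95,0,0,0,-0.2]
    - [0.05,-0.1,2.0,0,0,0,-0.2]
    - [0,-0.05,1.95,0,0,0,-0.2]
    - [0.05,-0.05,1.95,0,0,0,-0.2]
    - [0,-0.05,1.95,0,0,0,-0.2]
    - [0,0,0,0,0,0,0.9]
    - [0,0,0,0,0,0,0.9]
    - [0,0,0,0,0,0,0.9]
  force: 50

```text
clock: 4.62
tool_pos: [0.4223, 0.3972, 0.0225]
eef_rot: [-0.1, 0.995, 0.001, 0.0]
contact_force: [-0.7, 0.2, -2.0]
opening: 0.293
finger_force: 50.2
```

Run:
```python
from h import *
st()
```

```text
4.62 pos [0.4223 0.3972 0.0225] yaw -168.5 z [ 0.001  0.002 -1.   ] op 25.7 F [-0.7  0.2 -2. ] ff 50.2 q [-0.47  1.06 -0.64  1.82  1.05  0.65 -0.  ]
```

```bash
cat >> h.py <<'E'
LT,HT=.164,.0225   # TCP from bar tip along the bar, above the underside
def bar(tip,psi,th):
    h=np.array([np.cos(np.radians(psi)),np.sin(np.radians(psi)),0]); t=np.radians(th); z=np.array([0,0,1])
    u=h*np.cos(t)+z*np.sin(t); n=-h*np.sin(t)+z*np.cos(t)
    return np.array(tip)+LT*u+HT*n, rot(psi,th), u
E
python3 - <<'E'
from h import *
P,Q,u=bar((.469,-.048,.001),102.5,23.5); C=P+.06*u
print(P,C)
plan([((.422,.397,.16),rot(191.5),4,.9),((C[0],C[1],.18),rot(102.5),12,.9),(C,Q,6,.9)])
E
```

```text
[0.43838981 0.09007364 0.0870287 ] [0.42648052 0.14379296 0.11095364]
[[0.0,0.0,-3.45,0.0,0.0,0.0,0.9],[0.0,0.0,-3.45,0.0,0.0,0.0,0.9],[0.0,0.0,-3.4,0.0,0.0,0.0,0.9],[0.0,0.0,-3.45,0.0,0.0,0.0,0.9],[0.4,-2.05,-0.15,0.0,0.0,7.5,0.9],[0.1,-2.15,-0.2,0.0,0.0,7.25,0.9],[-0.15,-2.1,-0.15,0.0,0.0,7.5,0.9],[-0.45,-2.05,-0.2,0.0,0.0,7.5,0.9]]
[[-0.7,-2.0,-0.15,0.0,0.0,7.25,0.9],[-0.9,-1.9,-0.2,0.0,0.0,7.5,0.9],[-1.2,-1.75,-0.15,0.0,0.0,7.5,0.9],[-1.4,-1.55,-0.15,0.0,0.0,7.25,0.9],[-1.55,-1.4,-0.2,0.0,0.0,7.5,0.9],[-1.8,-1.15,-0.15,0.0,0.0,7.5,0.9],[-1.85,-0.95,-0.2,0.0,0.0,7.25,0.9],[-2.0,-0.7,-0.15,0.0,0.0,7.5,0.9]]
[[0.0,0.0,1.15,0.0,4.0,0.0,0.9],[-0.1,0.0,1.15,0.0,3.75,0.0,0.9],[-0.15,0.0,1.15,0.0,4.0,0.0,0.9],[-0.25,0.0,1.1,0.0,3.75,0.0,0.9],[-0.3,0.0,1.1,0.0,4.0,0.0,0.9],[-0.4,0.0,1.1,0.0,4.0,0.0,0.9]]
```

Emit:
step_arm:
  steps:
    - [0,0,-3.45,0,0,0,0.9]
    - [0,0,-3.45,0,0,0,0.9]
    - [0,0,-3.4,0,0,0,0.9]
    - [0,0,-3.45,0,0,0,0.9]
    - [0.4,-2.05,-0.15,0,0,7.5,0.9]
    - [0.1,-2.15,-0.2,0,0,7.25,0.9]
    - [-0.15,-2.1,-0.15,0,0,7.5,0.9]
    - [-0.45,-2.05,-0.2,0,0,7.5,0.9]

```text
clock: 5.62
tool_pos: [0.4235, 0.3108, 0.1665]
eef_rot: [0.161, 0.987, -0.0, 0.0]
contact_force: [1.2, 0.3, -3.3]
opening: 0.293
finger_force: 50.0
```

Emit:
step_arm:
  steps:
    - [-0.7,-2.0,-0.15,0,0,7.25,0.9]
    - [-0.9,-1.9,-0.2,0,0,7.5,0.9]
    - [-1.2,-1.75,-0.15,0,0,7.5,0.9]
    - [-1.4,-1.55,-0.15,0,0,7.25,0.9]
    - [-1.55,-1.4,-0.2,0,0,7.5,0.9]
    - [-1.8,-1.15,-0.15,0,0,7.5,0.9]
    - [-1.85,-0.95,-0.2,0,0,7.25,0.9]
    - [-2.0,-0.7,-0.15,0,0,7.5,0.9]

```text
clock: 6.62
tool_pos: [0.4261, 0.1428, 0.1802]
eef_rot: [0.628, 0.779, 0.0, 0.0]
contact_force: [0.2, -0.4, -2.3]
opening: 0.287
finger_force: 50.0
```

Emit:
step_arm:
  steps:
    - [0,0,1.15,0,4.0,0,0.9]
    - [-0.1,0,1.15,0,3.75,0,0.9]
    - [-0.15,0,1.15,0,4.0,0,0.9]
    - [-0.25,0,1.1,0,3.75,0,0.9]
    - [-0.3,0,1.1,0,4.0,0,0.9]
    - [-0.4,0,1.1,0,4.0,0,0.9]
    - [0,0,0,0,0,0,0.9]

```text
clock: 7.5
tool_pos: [0.4262, 0.141, 0.1097]
eef_rot: [0.615, 0.762, 0.126, -0.159]
contact_force: [0.5, -0.6, -2.0]
opening: 0.287
finger_force: 50.0
```

Run:
```python
from h import *
st()
p,q=cur(); s=snap('scene')
m=q.as_matrix(); tip=p+m@[-LT,0,HT]; print('tip pred',tip.round(4),proj(s,tip))
im=cv2.cvtColor(s['pixels'],cv2.COLOR_RGB2BGR)
# side view crop too, both 4x
c1=cv2.resize(im[200:340,260:410],None,fx=4,fy=4,interpolation=cv2.INTER_CUBIC)
cv2.imwrite('pics/c2.png',c1)
```

```text
7.5 pos [0.4262 0.141  0.1097] yaw 102.2 z [-0.087  0.388 -0.917] op 25.2 F [ 0.5 -0.6 -2. ] ff 50.0 q [ 0.27  0.89 -0.7   2.18  0.53  0.23 -0.51]
tip pred [0.456  0.0026 0.0238] [np.float64(339.3169400594771), np.float64(264.3204359631601)]
```

View pics/c2.png

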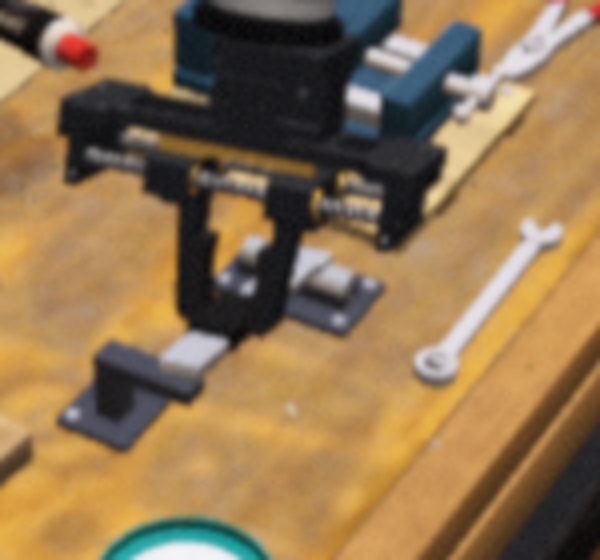

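The tip appears at crop (320,255), which is scene (340,264). The prediction was (339,264), so I'm sliding in along the bar axis.

Run:
```python
from h import *
P,Q,u=bar((.469,-.048,.001),102.5,23.5)
plan([(P+.028*u,Q,3,.9),(P+.002*u,Q,5,.9)])
```

```text
[[-1.0,0.0,0.0,0.0,0.0,0.0,0.9],[-1.0,0.05,0.0,0.0,0.0,0.0,0.9],[-1.05,0.0,0.05,0.0,0.0,-0.25,0.9],[-0.5,0.0,0.0,0.0,0.0,0.0,0.9],[-0.55,0.0,0.0,0.0,0.0,0.0,0.9],[-0.5,0.0,0.0,0.0,0.0,0.0,0.9],[-0.5,0.0,0.0,0.0,0.0,0.0,0.9],[-0.55,0.0,0.0,0.0,0.0,0.0,0.9]]
```

Emit:
step_arm:
  steps:
    - [-1.0,0,0,0,0,0,0.9]
    - [-1.0,0.05,0,0,0,0,0.9]
    - [-1.05,0,0.05,0,0,-0.25,0.9]
    - [-0.5,0,0,0,0,0,0.9]

```text
clock: 8.05
tool_pos: [0.4342, 0.1106, 0.0958]
eef_rot: [0.612, 0.765, 0.128, -0.158]
contact_force: [-0.8, 0.6, -0.6]
opening: 0.288
finger_force: 50.0
```

Run:
```python
from h import *
st()
p,q=cur(); print('tip',p+q.apply([-LT,0,HT]))
P,Q,u=bar((.469,-.048,.001),102.5,23.5)
plan([(P,Q,4,.9)])
```

```text
8.05 pos [0.4342 0.1106 0.0958] yaw 102.7 z [-0.086  0.389 -0.917] op 25.4 F [-0.8  0.6 -0.6] ff 50.0 q [ 0.34  0.93 -0.7   2.17  0.56  0.25 -0.46]
tip [ 0.4653243  -0.02740524  0.00984525]
[[-0.55,0.0,0.0,0.0,0.0,0.0,0.9],[-0.6,0.0,0.0,0.0,0.0,0.0,0.9],[-0.55,-0.05,0.0,0.0,0.0,0.25,0.9],[-0.55,0.0,-0.05,0.0,0.0,0.0,0.9]]
```

Emit:
step_arm:
  steps:
    - [-0.55,0,0,0,0,0,0.9]
    - [-0.6,0,0,0,0,0,0.9]
    - [-0.55,0,0,0,0,0,0.9]
    - [-0.55,0,0,0,0,0,0.9]
    - [0,0,0,0,0,0,0.9]

```text
clock: 8.68
tool_pos: [0.4389, 0.0917, 0.0874]
eef_rot: [0.611, 0.765, 0.129, -0.158]
contact_force: [-0.5, 2.2, 2.6]
opening: 0.287
finger_force: 50.0
```

Run:
```python
from h import *
st()
p,q=cur(); print('tip',p+q.apply([-LT,0,HT]), 'u',q.apply([1,0,0]))
```

```text
8.68 pos [0.4389 0.0917 0.0874] yaw 102.8 z [-0.085  0.39  -0.917] op 25.3 F [-0.5  2.2  2.6] ff 50.0 q [ 0.38  0.95 -0.7   2.15  0.58  0.27 -0.43]
tip [ 0.47030538 -0.04610694  0.0012136 ] u [-0.20315227  0.89395904  0.39945761]
```

```bash
cat >> h.py <<'E'
def lev(th,tipy,psi,tipx=.470,fy=.011,bias=0):
    S=(fy-tipy)/np.sin(np.radians(psi)); t=np.radians(th)
    z=.016-bias+.010/np.cos(t)-S*np.tan(t)
    return bar((tipx,tipy,z),psi,th)[:2],z
E
python3 - <<'E'
from h import *
W=[]
for th,ty in [(20,-.0475),(15,-.050),(10,-.053),(5,-.055),(2,-.056),(-1.2,-.056)]:
    (P,Q),z=lev(th,ty,102.7,bias=.0005); print(th,P.round(4),round(z,4)); W.append((P,Q,2,.9))
plan(W)
E
```

```text
20 [0.4378 0.0953 0.0815] 0.0043
15 [0.4365 0.0989 0.0733] 0.0091
10 [0.4354 0.1007 0.0647] 0.0141
5 [0.4345 0.1025 0.0563] 0.0196
2 [0.4341 0.1031 0.0513] 0.0231
-1.2 [0.4338 0.1044 0.046 ] 0.0269
[[0.05,0.0,0.35,0.0,-1.75,0.0,0.9],[0.05,-0.05,0.35,0.25,-1.75,0.0,0.9],[0.05,0.0,0.45,0.0,-2.5,0.0,0.9],[0.05,-0.05,0.45,0.0,-2.5,0.0,0.9],[0.0,0.0,0.45,0.0,-2.5,0.0,0.9],[0.0,-0.05,0.4,0.0,-2.5,0.0,0.9],[0.0,0.0,0.45,0.0,-2.5,0.0,0.9],[0.05,-0.05,0.4,0.0,-2.5,0.0,0.9]]
[[0.0,0.0,0.25,0.0,-1.5,0.0,0.9],[0.05,0.0,0.25,0.0,-1.5,0.0,0.9],[0.05,0.0,0.3,0.0,-1.5,0.0,0.9],[0.05,0.0,0.25,0.0,-1.75,0.0,0.9]]
```

Emit:
step_arm:
  steps:
    - [0.05,0,0.35,0,-1.75,0,0.9]
    - [0.05,0,0.35,0.25,-1.75,0,0.9]
    - [0.05,0,0.45,0,-2.5,0,0.9]
    - [0.05,-0.05,0.45,0,-2.5,0,0.9]

```text
clock: 9.18
tool_pos: [0.4378, 0.0979, 0.0729]
eef_rot: [0.619, 0.774, 0.081, -0.101]
contact_force: [1.4, -0.3, 1.9]
opening: 0.29
finger_force: 50.0
```

Run:
```python
from h import *
st()
p,q=cur(); print('tip',p+q.apply([-LT,0,HT]),'pitch',np.degrees(np.arcsin(q.apply([1,0,0])[2])))
```

```text
9.18 pos [0.4378 0.0979 0.0729] yaw 102.7 z [-0.056  0.25  -0.967] op 25.6 F [ 1.4 -0.3  1.9] ff 50.0 q [ 0.13  0.89 -0.46  2.19  0.61  0.16 -0.55]
tip [ 0.47141674 -0.05110777  0.00911512] pitch 14.862549464632867
```

Emit:
step_arm:
  steps:
    - [0,0,0.45,0,-2.5,0,0.9]
    - [0,-0.05,0.4,0,-2.5,0,0.9]
    - [0,0,0.45,0,-2.5,0,0.9]
    - [0,-0.05,0.4,0,-2.5,0,0.9]

```text
clock: 9.68
tool_pos: [0.4358, 0.1037, 0.0566]
eef_rot: [0.622, 0.781, 0.028, -0.034]
contact_force: [0.1, 4.7, 2.9]
opening: 0.286
finger_force: 50.0
```

Run:
```python
from h import *
st()
p,q=cur(); print('tip',p+q.apply([-LT,0,HT]),'pitch',np.degrees(np.arcsin(q.apply([1,0,0])[2])))
```

```text
9.68 pos [0.4358 0.1037 0.0566] yaw 102.9 z [-0.018  0.087 -0.996] op 25.2 F [0.1 4.7 2.9] ff 50.0 q [-0.18  0.87 -0.16  2.22  0.63  0.06 -0.68]
tip [ 0.47194278 -0.05356702  0.01964515] pitch 5.085931801259021
```

Emit:
step_arm:
  steps:
    - [0,0.1,0.1,2.0,-0.5,0,0.9]
    - [0,0.05,0.2,2.0,-1.5,0,0.9]
    - [0,0,0.25,0,-1.5,0,0.9]

```text
clock: 10.05
tool_pos: [0.4371, 0.1048, 0.051]
eef_rot: [0.621, 0.783, -0.017, -0.033]
contact_force: [-0.9, 6.4, 3.9]
opening: 0.29
finger_force: 50.0
```

```bash
cat >> h.py <<'E'
def bt():
    st(); p,q=cur(); print('tip',(p+q.apply([-LT,0,HT])).round(4),'end',(p+q.apply([.240-LT,0,HT])).round(4),'pitch',np.degrees(np.arcsin(q.apply([1,0,0])[2])).round(2),'roll',np.degrees(np.arcsin(q.apply([0,1,0])[2])).round(2))
E
python3 -c "
from h import *
bt()"
```

```text
10.05 pos [0.4371 0.1048 0.051 ] yaw 103.0 z [-0.073  0.013 -0.997] op 25.5 F [-0.9  6.4  3.9] ff 50.0 q [-0.19  0.89 -0.2   2.16  0.61  0.21 -0.7 ]
tip [ 0.4724 -0.0546  0.0237] end [0.4183 0.1791 0.0308] pitch 1.7 roll -3.91
```

Emit:
step_arm:
  steps:
    - [0.05,0,0.2,0,-1.0,0,0.9]
    - [0.05,0,0.2,0,-1.25,0,0.9]
    - [0,0,0.2,0,-1.0,0,0.9]
    - [0,0,0,0,0,0,0.9]

```text
clock: 10.55
tool_pos: [0.4357, 0.1054, 0.0449]
eef_rot: [0.62, 0.784, -0.036, -0.011]
contact_force: [-0.4, 6.7, 4.0]
opening: 0.285
finger_force: 50.0
```

```bash
python3 -c "
from h import *
bt()
s=snap('scene'); im=cv2.cvtColor(s['pixels'],cv2.COLOR_RGB2BGR)
t=snap('side'); jm=cv2.cvtColor(t['pixels'],cv2.COLOR_RGB2BGR)
a=cv2.resize(im[195:325,260:420],(640,520),interpolation=cv2.INTER_CUBIC)
cv2.imwrite('pics/c3.png',a)
"
```

```text
10.55 pos [0.4357 0.1054 0.0449] yaw 103.4 z [-0.061 -0.043 -0.997] op 25.1 F [-0.4  6.7  4. ] ff 50.0 q [-0.28  0.9  -0.12  2.16  0.62  0.19 -0.74]
tip [ 0.4723 -0.0551  0.027 ] end [0.4167 0.1783 0.0204] pitch -1.59 roll -3.97
```

View pics/c3.png

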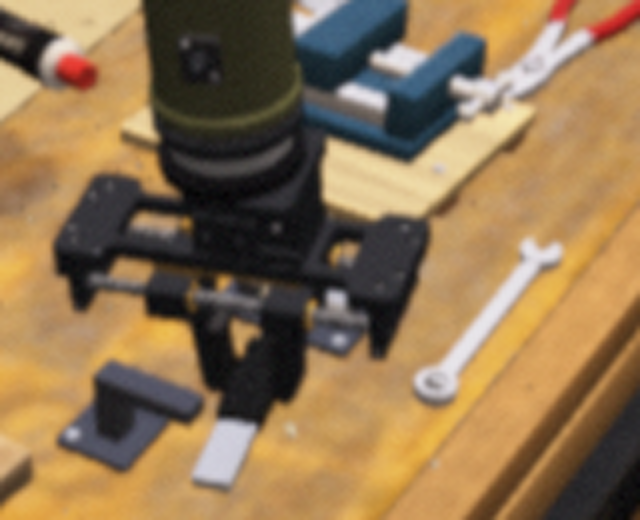

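The bar end at crop (225,455) is level with and just outside the hook's free end (195,405), and lower than it. Now I'll swing it in, pivoting about the tip.

Run:
```python
from h import *
p,q=cur()
W=[]
tip=np.array([.4723,-.0551,.0268])
for psi,roll,n in [(98,4,3),(92.5,0,3)]:
    P,Q,u=bar(tip,psi,-1.6); Q=Q*R.from_euler('x',roll,degrees=True)
    P=tip+Q.apply([LT,0,-HT]); W.append((P,Q,n,.9)); print(P)
plan(W)
```

```text
[0.45095154 0.10807969 0.04465729]
[0.46512181 0.10930767 0.04471208]
[[-0.05,0.5,-0.05,0.0,0.0,1.75,0.9],[0.0,0.55,0.0,0.25,0.25,1.75,0.9],[0.0,0.5,-0.05,0.0,0.0,1.75,0.9],[0.0,0.45,-0.05,-1.25,0.0,1.75,0.9],[-0.05,0.5,0.0,-1.25,0.25,2.0,0.9],[0.0,0.45,0.0,-1.5,0.0,1.75,0.9]]
```

Emit:
step_arm:
  steps:
    - [-0.05,0.5,-0.05,0,0,1.75,0.9]
    - [0,0.55,0,0.25,0.25,1.75,0.9]
    - [0,0.5,-0.05,0,0,1.75,0.9]
    - [0,0.45,-0.05,-1.25,0,1.75,0.9]
    - [-0.05,0.5,0,-1.25,0.25,2.0,0.9]
    - [0,0.45,0,-1.5,0,1.75,0.9]
    - [0,0,0,0,0,0,0.9]

```text
clock: 11.52
tool_pos: [0.4618, 0.1061, 0.0444]
eef_rot: [0.692, 0.722, -0.013, 0.01]
contact_force: [-4.8, 3.6, 4.3]
opening: 0.287
finger_force: 50.2
```

```bash
python3 -c "
from h import *
bt()"
```

```text
11.53 pos [0.4618 0.1061 0.0444] yaw 92.4 z [-0.003 -0.034 -0.999] op 25.3 F [-4.8  3.6  4.3] ff 50.2 q [-0.31  0.9  -0.05  2.14  0.55  0.13 -0.85]
tip [ 0.4685 -0.0584  0.0274] end [0.4585 0.1812 0.0193] pitch -1.92 roll -0.27
```

Emit:
step_arm:
  steps:
    - [0,0,-0.15,0,1.0,0,0.9]
    - [0,0,-0.2,0,1.0,0,0.9]
    - [0,0,-0.15,0,1.0,0,0.9]
    - [0,0,0,0,0,0,0.9]

```text
clock: 12.02
tool_pos: [0.4622, 0.1052, 0.0494]
eef_rot: [0.693, 0.721, 0.005, -0.008]
contact_force: [-4.9, 1.3, 4.7]
opening: 0.286
finger_force: 50.2
```

```bash
python3 -c "
from h import *
bt()"
```

```text
12.03 pos [0.4622 0.1052 0.0494] yaw 92.3 z [-0.006  0.019 -1.   ] op 25.2 F [-4.9  1.3  4.7] ff 50.2 q [-0.24  0.89 -0.11  2.15  0.56  0.13 -0.82]
tip [ 0.4686 -0.0582  0.0238] end [0.459  0.1815 0.0284] pitch 1.08 roll -0.27
```

Emit:
step_arm:
  steps:
    - [0,0,-0.05,0,0.25,0,0.9]
    - [0,0,0,0,0,0,0.2]
    - [0,0,0,0,0,0,-0.2]
    - [0,0,0,0,0,0,-0.2]
    - [0,0,-1.0,0,0,0,-0.2]
    - [0,0,-3.0,0,0,0,-0.2]
    - [0,0,-4.0,0,0,0,-0.6]
    - [0,0,-4.0,0,0,0,-0.9]

```text
clock: 13.02
tool_pos: [0.4644, 0.1034, 0.1716]
eef_rot: [0.692, 0.722, 0.008, -0.009]
contact_force: [0.4, 0.3, -0.1]
opening: 0.804
finger_force: 0.0
```

```bash
python3 -c "
from h import *
st()
plan([((.5438,.300,.17),rot(87),7,-.9),((.5438,.300,.026),rot(87),5,-.9)])
s=snap('scene'); im=cv2.cvtColor(s['pixels'],cv2.COLOR_RGB2BGR)
a=cv2.resize(im[195:345,210:420],(756,540),interpolation=cv2.INTER_CUBIC)
cv2.imwrite('pics/c4.png',a)
"
```

```text
13.03 pos [0.4644 0.1034 0.1716] yaw 92.5 z [-0.001  0.024 -1.   ] op 70.8 F [ 0.4  0.3 -0.1] ff 0.0 q [-0.07  0.66 -0.36  2.09  0.45  0.46 -0.73]
[[2.75,1.25,0.1,0.0,-0.25,0.75,-0.9],[2.8,1.2,0.05,0.0,-0.25,0.75,-0.9],[2.75,1.2,0.1,0.0,0.0,0.75,-0.9],[2.8,1.15,0.05,0.0,-0.25,1.0,-0.9],[2.85,1.1,0.05,0.0,-0.25,0.75,-0.9],[2.85,1.05,0.05,0.0,-0.25,0.75,-0.9],[2.85,1.05,0.0,0.0,-0.25,0.75,-0.9],[0.0,0.0,2.9,0.0,0.0,0.0,-0.9]]
[[0.0,0.0,2.85,0.0,0.0,0.0,-0.9],[0.0,0.0,2.9,0.0,0.0,0.0,-0.9],[0.0,0.0,2.9,0.0,0.0,0.0,-0.9],[0.0,0.0,2.85,0.0,0.0,0.0,-0.9]]
```

View pics/c4.png

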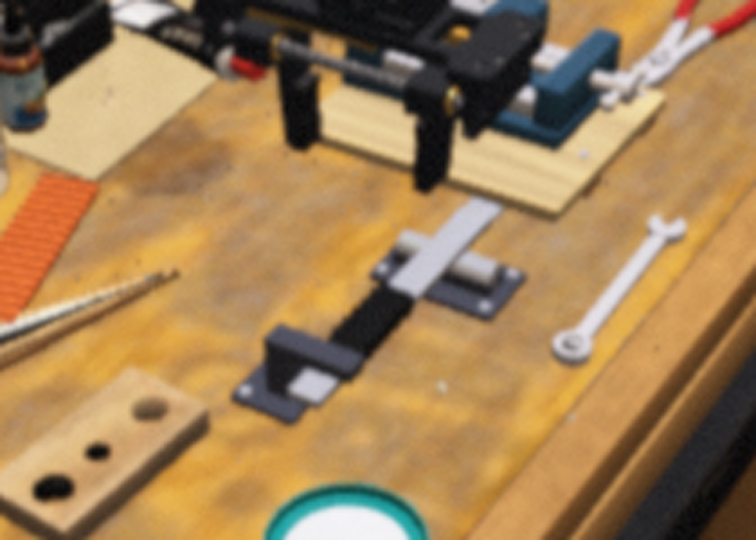

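The bar is caught under the hook: its end shows at crop (312,385), past the arm (330,350). The board edge is up, with the tip under it at (490,210). Next, the block.

Emit:
step_arm:
  steps:
    - [2.75,1.25,0.1,0,-0.25,0.75,-0.9]
    - [2.8,1.2,0.05,0,-0.25,0.75,-0.9]
    - [2.75,1.2,0.1,0,0,0.75,-0.9]
    - [2.8,1.15,0.05,0,-0.25,1.0,-0.9]
    - [2.85,1.1,0.05,0,-0.25,0.75,-0.9]
    - [2.85,1.05,0.05,0,-0.25,0.75,-0.9]
    - [2.85,1.05,0,0,-0.25,0.75,-0.9]
    - [0,0,2.9,0,0,0,-0.9]

```text
clock: 14.08
tool_pos: [0.5458, 0.305, 0.1417]
eef_rot: [0.725, 0.689, 0.003, -0.0]
contact_force: [-0.1, 0.3, -0.2]
opening: 0.951
finger_force: 0.0
```

Run:
```python
from h import *
import pickle
st()
s=snap('wrist'); im=s['pixels']; pickle.dump(s,open('sw.pkl','wb'))
cv2.imwrite('pics/w2.png',cv2.cvtColor(im,cv2.COLOR_RGB2BGR))
for c in [(.577,.328),(.517,.332),(.510,.210),(.571,.203)]: print(proj(s,(*c,.021)))
p,q=cur(); print('between',proj(s,p+q.apply([0,0,.12])))
t=snap('scene')
print('board corner',ray(t,364.7,255,.031))
```

```text
14.07 pos [0.5458 0.305  0.1417] yaw 87.1 z [ 0.004  0.005 -1.   ] op 83.7 F [-0.1  0.3 -0.2] ff 0.0 q [-0.41  0.84 -0.31  1.66  0.36  0.69 -0.96]
[np.float64(367.2407479608414), np.float64(198.41298058347434)]
[np.float64(265.79126529069174), np.float64(196.77862119051554)]
[np.float64(270.11673695274266), np.float64(378.56185938132955)]
[np.float64(361.80104675555185), np.float64(383.6244482957548)]
between [np.float64(311.2559788463972), np.float64(243.64998086494276)]
board corner [ 0.41892018 -0.05083831  0.031     ]
```

View pics/w2.png

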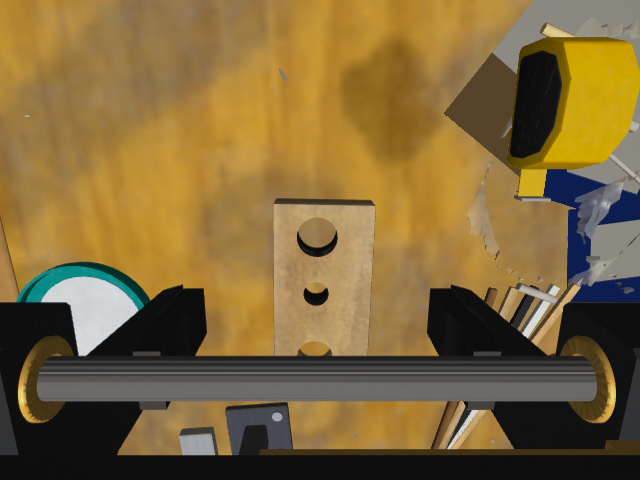

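The wrist view shows the block's far corners at (275,203) and (375,205), and its sides running down to (275,355) and (369,355). I'll work out its centre line and check the board edge numerically against the first picture.

Run:
```python
from h import *
import pickle
s=pickle.load(open('sw.pkl','rb'))
for c in [(275,204),(375,206),(275,355),(369,355)]: print(ray(s,*c,.021).round(4))
im=cv2.cvtColor(s['pixels'],cv2.COLOR_RGB2GRAY); print(im[330,255:390:3].tolist()); print(im[190:215,325].tolist())
p,q=cur(); print(p,ray(s,311,243,.021))
a=pickle.load(open('s0.pkl','rb'))['scene']; b=snap('scene')
for u in (330,345,355):
  for k in (a,b):
    g=cv2.cvtColor(k['pixels'],cv2.COLOR_RGB2HSV); print(u,g[236:268,u,2].tolist(),g[236:268,u,1].tolist())
```

```text
[0.5221 0.3274 0.021 ]
[0.5815 0.3232 0.021 ]
[0.5146 0.2273 0.021 ]
[0.5762 0.2242 0.021 ]
[135, 136, 137, 138, 139, 138, 139, 149, 149, 145, 144, 149, 144, 147, 149, 146, 149, 155, 158, 149, 155, 158, 151, 150, 155, 156, 160, 160, 164, 162, 165, 159, 151, 147, 147, 152, 151, 150, 126, 129, 130, 131, 130, 129, 130]
[119, 118, 118, 118, 118, 117, 116, 116, 117, 61, 48, 46, 59, 58, 75, 155, 161, 161, 162, 161, 159, 158, 159, 159, 159]
[0.54236763 0.29945875 0.13740479] [0.54222482 0.30228878 0.021     ]
330 [211, 209, 210, 212, 217, 222, 223, 218, 212, 208, 210, 219, 218, 182, 123, 97, 119, 157, 181, 191, 194, 195, 190, 187, 182, 181, 185, 188, 181, 169, 144, 116] [89, 90, 90, 90, 90, 91, 89, 90, 91, 92, 91, 92, 95, 108, 118, 126, 135, 138, 141, 142, 143, 139, 141, 139, 116, 51, 8, 8, 3, 12, 21, 26]
330 [235, 231, 227, 227, 232, 232, 197, 132, 108, 122, 163, 189, 193, 190, 189, 193, 194, 198, 202, 210, 215, 213, 210, 205, 205, 205, 213, 216, 215, 219, 217, 218] [80, 81, 85, 86, 82, 90, 105, 122, 123, 134, 139, 143, 145, 130, 135, 137, 138, 138, 139, 138, 140, 138, 128, 101, 53, 12, 11
[... 544 characters left out ...]
21, 107, 38, 13, 12, 15, 13, 8, 6, 45, 105, 125, 129, 130, 130, 133, 134, 122, 69, 15]
355 [56, 38, 44, 100, 173, 210, 220, 224, 224, 220, 211, 205, 205, 214, 219, 221, 215, 214, 207, 210, 216, 214, 180, 125, 96, 110, 149, 173, 175, 176, 176, 179] [127, 134, 35, 77, 94, 91, 88, 89, 90, 90, 92, 92, 92, 91, 90, 87, 89, 89, 90, 92, 91, 93, 105, 116, 128, 123, 118, 116, 118, 117, 122, 125]
355 [231, 235, 236, 231, 224, 224, 228, 232, 232, 231, 229, 228, 231, 229, 201, 144, 110, 116, 151, 177, 182, 184, 182, 189, 188, 194, 200, 196, 196, 193, 195, 197] [82, 78, 81, 85, 89, 88, 88, 81, 82, 84, 85, 84, 83, 91, 105, 117, 121, 123, 120, 120, 119, 119, 123, 127, 132, 126, 116, 116, 116, 119, 120, 122]
```

Run:
```python
from h import *
import pickle
a=pickle.load(open('s0.pkl','rb'))['scene']
for u,v0,v1 in [(330,249,242.3),(345,254.7,247.3),(355,258.5,250.7)]:
    print(ray(a,u,v0,.026).round(4), ray(a,u,v1,.043).round(4))
st()
plan([((.5465,.298,.026),rot(86.6),6,-.9)])
```

```text
[ 0.5032 -0.0333  0.026 ] [ 0.5053 -0.0366  0.043 ]
[ 0.4617 -0.0331  0.026 ] [ 0.4653 -0.0384  0.043 ]
[ 0.4346 -0.033   0.026 ] [ 0.4389 -0.0394  0.043 ]
14.22 pos [0.5431 0.2994 0.1387] yaw 87.0 z [-0.004 -0.004 -1.   ] op 83.7 F [-1.2 -0.1  0.5] ff 0.0 q [-0.41  0.85 -0.31  1.67  0.36  0.69 -0.96]
[[0.0,0.05,1.9,0.0,0.0,0.0,-0.9],[-0.05,0.1,1.85,0.0,0.0,0.25,-0.9],[0.0,0.05,1.9,0.0,0.0,0.0,-0.9],[0.0,0.05,1.85,-0.25,0.25,0.0,-0.9],[0.0,0.05,1.9,0.0,0.0,0.0,-0.9],[-0.05,0.1,1.85,0.0,0.0,0.25,-0.9]]
```

Emit:
step_arm:
  steps:
    - [0,0.05,1.9,0,0,0,-0.9]
    - [-0.05,0.1,1.85,0,0,0.25,-0.9]
    - [0,0.05,1.9,0,0,0,-0.9]
    - [0,0.05,1.85,0,0,0,-0.9]
    - [0,0.05,1.9,0,0,0,-0.9]
    - [-0.05,0.1,1.85,0,0,0.25,-0.9]
    - [0,0,0,0,0,0,0.9]
    - [0,0,0,0,0,0,0.9]
  force: 15

```text
clock: 15.22
tool_pos: [0.5482, 0.2993, 0.0273]
eef_rot: [0.729, 0.685, -0.001, -0.0]
contact_force: [0.7, 0.1, 1.2]
opening: 0.748
finger_force: 0.2
```

Emit:
step_arm:
  steps:
    - [0,0,0,0,0,0,0.9]
    - [0,0,0,0,0,0,0.9]

```text
clock: 15.48
tool_pos: [0.5483, 0.2993, 0.0276]
eef_rot: [0.729, 0.685, -0.001, 0.0]
contact_force: [0.4, 0.1, 0.4]
opening: 0.702
finger_force: 15.0
```

```bash
python3 -c "
from h import *
st()"
```

```text
15.47 pos [0.5483 0.2993 0.0276] yaw 86.5 z [-0.001 -0.001 -1.   ] op 61.8 F [0.4 0.1 0.4] ff 15.0 q [-0.45  1.01 -0.23  1.69  0.43  0.49 -1.01]
```

Run:
```python
from h import *
Q=rot(91.7)
plan([((.5483,.2993,.09),rot(86.5),2,.9),((.569,.09,.09),Q,6,.9),((.569,.085,.03),Q,3,.9),((.568,.020,.0295),Q,4,.9)])
```

```text
[[0.0,0.0,-3.1,0.0,0.0,0.0,0.9],[0.0,0.0,-3.15,0.0,0.0,0.0,0.9],[-3.45,0.55,0.0,0.0,0.0,-0.75,0.9],[-3.5,0.5,0.0,0.0,0.0,-1.0,0.9],[-3.45,0.5,0.0,0.0,0.0,-0.75,0.9],[-3.5,0.4,0.0,0.0,0.0,-1.0,0.9],[-3.45,0.35,0.0,0.0,0.0,-0.75,0.9],[-3.5,0.3,0.05,0.0,0.0,-1.0,0.9]]
[[-0.15,0.0,2.0,0.0,0.0,0.0,0.9],[-0.2,0.0,2.0,0.0,0.0,0.0,0.9],[-0.15,-0.05,2.0,0.0,0.0,0.0,0.9],[-1.65,-0.05,0.0,0.0,0.0,0.0,0.9],[-1.6,-0.1,0.0,0.0,0.0,0.0,0.9],[-1.65,-0.05,0.05,0.0,0.0,0.0,0.9],[-1.6,-0.05,0.0,0.0,0.0,0.0,0.9]]
```

Emit:
step_arm:
  steps:
    - [0,0,-3.1,0,0,0,0.9]
    - [0,0,-3.15,0,0,0,0.9]
    - [-3.45,0.55,0,0,0,-0.75,0.9]
    - [-3.5,0.5,0,0,0,-1.0,0.9]
    - [-3.45,0.5,0,0,0,-0.75,0.9]
    - [-3.5,0.4,0,0,0,-1.0,0.9]
    - [-3.45,0.35,0,0,0,-0.75,0.9]
    - [-3.5,0.3,0,0,0,-1.0,0.9]
  force: 25

```text
clock: 16.48
tool_pos: [0.5691, 0.0889, 0.0902]
eef_rot: [0.696, 0.718, -0.001, 0.0]
contact_force: [0.3, -1.3, -1.1]
opening: 0.704
finger_force: 25.0
```

Emit:
step_arm:
  steps:
    - [-0.15,0,2.0,0,0,0,0.9]
    - [-0.2,0,2.0,0,0,0,0.9]
    - [-0.15,0,1.9,0,0,0,0.9]
    - [0,0,0,0,0,0,0.9]
    - [0,0,0,0,0,0,0.9]

```text
clock: 17.1
tool_pos: [0.5692, 0.0853, 0.0312]
eef_rot: [0.696, 0.718, -0.001, 0.0]
contact_force: [-0.5, 0.5, -1.2]
opening: 0.698
finger_force: 25.0
```

Run:
```python
from h import *
st()
s=snap('scene'); im=cv2.cvtColor(s['pixels'],cv2.COLOR_RGB2BGR)
a=cv2.resize(im[195:325,240:400],(720,585),interpolation=cv2.INTER_CUBIC)
cv2.imwrite('pics/c5.png',a)
p,q=cur()
for k in (-.031,.031): print('inner corner',(p+q.apply([-.0945,k,.0066])).round(4),proj(s,p+q.apply([-.0945,k,.0066])))
for k in (-.031,.031): print('outer corner',(p+q.apply([.0305,k,.0066])).round(4),proj(s,p+q.apply([.0305,k,.0066])))
plan([((.568,.020,.0290),rot(91.7),5,.9)])
```

```text
17.1 pos [0.5692 0.0853 0.0312] yaw 91.7 z [-0.001 -0.001 -1.   ] op 61.5 F [-0.5  0.5 -1.2] ff 25.0 q [-0.08  0.97 -0.25  1.84  0.56  0.4  -0.72]
inner corner [ 0.5413 -0.01    0.025 ] [np.float64(311.27879329907654), np.float64(249.26025888186697)]
inner corner [ 0.6032 -0.0082  0.0249] [np.float64(289.4223691431452), np.float64(241.48621933221912)]
outer corner [0.5375 0.1149 0.0248] [np.float64(282.51546904074496), np.float64(278.5890743598726)]
outer corner [0.5995 0.1168 0.0248] [np.float64(259.8174080456181), np.float64(269.768194787599)]
[[-1.3,-0.05,0.05,0.0,0.0,0.0,0.9],[-1.3,-0.1,0.05,0.0,0.0,0.0,0.9],[-1.3,-0.05,0.05,0.0,0.0,0.0,0.9],[-1.3,-0.05,0.05,0.0,0.0,0.0,0.9],[-1.35,-0.1,0.05,0.0,0.0,0.0,0.9]]
```

View pics/c5.png

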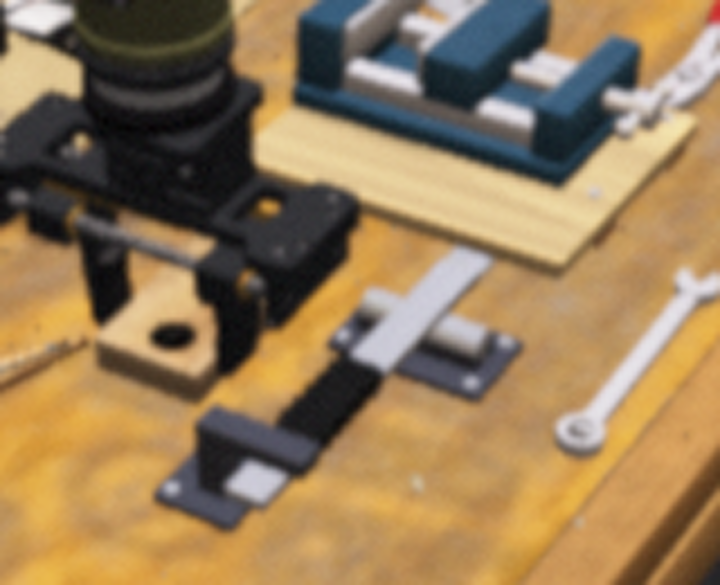

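The block is held at crop (97–235, 290–395), beside the bar and in line with the gap. The bar is still hooked, and the outer corners match the prediction within about 1 px. Sliding in.

Emit:
step_arm:
  steps:
    - [-1.3,-0.05,0.05,0,0,0,0.9]
    - [-1.3,-0.1,0.05,0,0,0,0.9]
    - [-1.3,-0.05,0.05,0,0,0,0.9]
    - [-1.3,-0.05,0.05,0,0,0,0.9]
    - [-1.35,-0.1,0.05,0,0,0,0.9]
    - [0,0,0.1,0,0,0,0.9]
    - [0,0,0,0,0,0,0.9]

```text
clock: 18.02
tool_pos: [0.5675, 0.0188, 0.0276]
eef_rot: [0.697, 0.717, -0.001, 0.0]
contact_force: [0.0, -0.6, 1.7]
opening: 0.702
finger_force: 25.0
```

Run:
```python
from h import *
st()
p,q=cur(); s=snap('scene')
for k in (-.031,.031): print('outer',proj(s,p+q.apply([.0305,k,.0066])))
g=cv2.cvtColor(s['pixels'],cv2.COLOR_RGB2HSV)
for v in (244,248,252,256): print(v,g[v,270:320,2].tolist())
```

```text
18.02 pos [0.5675 0.0188 0.0276] yaw 91.7 z [-0.001 -0.002 -1.   ] op 61.8 F [ 0.  -0.6  1.7] ff 25.0 q [ 0.03  0.98 -0.25  1.86  0.6   0.38 -0.65]
outer [np.float64(299.70221760855657), np.float64(264.38119559007225)]
outer [np.float64(277.4609898830637), np.float64(256.11432797989653)]
244 [164, 171, 183, 187, 189, 174, 110, 45, 17, 21, 14, 15, 20, 16, 29, 81, 149, 186, 197, 200, 207, 212, 215, 215, 219, 222, 226, 227, 227, 215, 165, 77, 21, 18, 17, 19, 20, 17, 17, 38, 76, 108, 93, 95, 84, 70, 36, 21, 18, 20]
248 [183, 182, 185, 186, 185, 181, 155, 81, 24, 18, 13, 16, 10, 21, 41, 101, 172, 218, 226, 228, 229, 229, 226, 227, 226, 225, 226, 226, 224, 206, 148, 83, 59, 43, 29, 28, 23, 20, 17, 20, 22, 26, 29, 52, 113, 141, 75, 21, 18, 21]
252 [194, 190, 184, 183, 184, 187, 182, 148, 76, 31, 60, 121, 179, 207, 222, 228, 228, 230, 229, 227, 223, 217, 205, 191, 180, 176, 181, 188, 200, 205, 208, 208, 201, 185, 133, 53, 13, 20, 18, 16, 20, 20, 16, 39, 65, 68, 45, 36, 42, 70]
256 [206, 212, 206, 204, 201, 199, 195, 186, 176, 186, 206, 217, 224, 228, 230, 230, 228, 227, 224, 206, 138, 58, 26, 22, 22, 23, 22, 19, 38, 88, 157, 198, 209, 196, 139, 58, 14, 16, 15, 20, 13, 18, 30, 89, 157, 199, 214, 217, 216, 212]
```

Run:
```python
from h import *
p=np.array([.5675,.0188,.0276]);q=rot(91.7)
plan([((.5675,.0188,.13),q,3,-.65),((.4625,.1045,.12),rot(92.4,1.4),4,-.2),((.4625,.105,.05),rot(92.4,1.4),4,-.2)],(p,q))
```

```text
[[0.0,0.0,-3.4,0.0,0.0,0.0,-0.65],[0.0,0.0,-3.45,0.0,0.0,0.0,-0.65],[0.0,0.0,-3.4,0.0,0.0,0.0,-0.65],[2.2,-2.55,0.25,0.0,0.25,-0.25,-0.2],[2.25,-2.55,0.25,0.0,0.5,0.0,-0.2],[2.25,-2.55,0.3,0.0,0.25,-0.25,-0.2],[2.2,-2.55,0.3,0.0,0.5,-0.25,-0.2],[-0.05,0.0,1.75,0.0,0.0,0.0,-0.2]]
[[0.0,0.0,1.75,0.0,0.0,0.0,-0.2],[-0.05,0.0,1.75,0.0,0.0,0.0,-0.2],[0.0,0.0,1.75,0.0,0.0,0.0,-0.2]]
```

Emit:
step_arm:
  steps:
    - [0,0,0,0,0,0,0.2]
    - [0,0,0,0,0,0,-0.65]
    - [0,0,0,0,0,0,-0.65]
    - [0,0,-1.0,0,0,0,-0.65]
    - [0,0,-3.4,0,0,0,-0.65]
    - [0,0,-3.4,0,0,0,-0.65]
    - [0,0,-2.45,0,0,0,-0.65]

```text
clock: 18.95
tool_pos: [0.568, 0.0198, 0.132]
eef_rot: [0.696, 0.718, -0.0, 0.0]
contact_force: [0.2, -0.4, 0.4]
opening: 0.828
finger_force: 0.0
```

Emit:
step_arm:
  steps:
    - [2.2,-2.55,0.25,0,0.25,-0.25,-0.2]
    - [2.25,-2.55,0.25,0,0.5,0,-0.2]
    - [2.25,-2.55,0.3,0,0.25,-0.25,-0.2]
    - [2.2,-2.55,0.3,0,0.5,-0.25,-0.2]
    - [0,0,0,0,0,0,-0.2]

```text
clock: 19.58
tool_pos: [0.4605, 0.1069, 0.1203]
eef_rot: [0.69, 0.724, 0.008, -0.01]
contact_force: [-0.3, -0.8, -0.2]
opening: 0.603
finger_force: 0.0
```

Run:
```python
from h import *
st()
plan([((.4625,.105,.0505),rot(92.4,1.4),4,-.2)])
s=snap('wrist','w3.png')
```

```text
19.57 pos [0.4605 0.1069 0.1203] yaw 92.7 z [-0.004  0.025 -1.   ] op 53.1 F [-0.3 -0.8 -0.2] ff 0.0 q [-0.13  0.75 -0.28  2.13  0.54  0.32 -0.81]
[[-0.1,0.05,1.75,0.0,0.0,0.0,-0.2],[-0.1,0.05,1.75,0.0,0.0,0.25,-0.2],[-0.1,0.05,1.75,-0.25,0.0,0.0,-0.2],[-0.05,0.05,1.7,0.0,0.0,0.0,-0.2]]
```

View pics/w3.png

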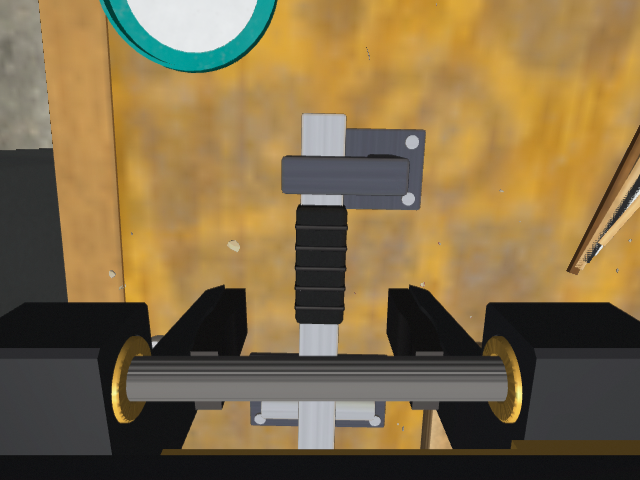

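The wrist view shows the sleeve at (295–347, 205–323), centred between the fingers, and the bar caught under the hook arm (282–410, 155–195). Descending and gripping.

Emit:
step_arm:
  steps:
    - [-0.1,0.05,1.75,0,0,0,-0.2]
    - [-0.1,0.05,1.75,0,0,0.25,-0.2]
    - [-0.1,0.05,1.75,-0.25,0,0,-0.2]
    - [-0.05,0.05,1.7,0,0,0,-0.2]
    - [0,0,0,0,0,0,0.9]
    - [0,0,0,0,0,0,0.9]
    - [0,0,0,0,0,0,0.9]
  force: 50

```text
clock: 20.5
tool_pos: [0.4636, 0.1031, 0.0507]
eef_rot: [0.693, 0.72, 0.009, -0.008]
contact_force: [-2.7, 1.0, 2.7]
opening: 0.286
finger_force: 50.3
```

```bash
python3 -c "
from h import *
bt()"
```

```text
20.5 pos [0.4636 0.1031 0.0507] yaw 92.2 z [ 0.     0.024 -1.   ] op 25.2 F [-2.7  1.   2.7] ff 50.3 q [-0.23  0.89 -0.12  2.15  0.61  0.12 -0.87]
tip [ 0.4699 -0.0602  0.0242] end [0.4607 0.1795 0.0301] pitch 1.4 roll 0.06
```

Emit:
step_arm:
  steps:
    - [0.05,0,0.2,0,-1.0,0,0.9]
    - [0,0.05,0.2,1.5,-1.25,0,0.9]
    - [0,0.05,0.2,1.5,-1.0,0,0.9]
    - [0,0.05,0,1.5,0,0,0.9]
    - [0,0,0,0,0,0,0.9]

```text
clock: 21.12
tool_pos: [0.4662, 0.1043, 0.0445]
eef_rot: [0.693, 0.719, -0.038, -0.015]
contact_force: [-2.6, 1.3, 5.2]
opening: 0.286
finger_force: 50.2
```

Run:
```python
from h import *
bt()
p,q=cur(); tip=p+q.apply([-LT,0,HT]); W=[]; tip[2]-=.0003
for psi,n in [(98,4),(104,4)]:
    Q=rot(psi,-1.9)*R.from_euler('x',4.5,degrees=True); W.append((tip+Q.apply([LT,0,-HT]),Q,n,.9)); print(W[-1][0])
plan(W)
```

```text
21.12 pos [0.4662 0.1043 0.0445] yaw 92.2 z [-0.074 -0.035 -0.997] op 25.2 F [-2.6  1.3  5.2] ff 50.2 q [-0.2   0.91 -0.2   2.06  0.57  0.31 -0.85]
tip [ 0.4707 -0.0603  0.0273] end [0.4616 0.1794 0.0196] pitch -1.83 roll -4.34
[0.44955061 0.10299059 0.0440007 ]
[0.4325974  0.09988346 0.0440007 ]
[[0.0,-0.4,0.05,0.0,-0.25,-1.5,0.9],[0.0,-0.45,0.05,0.0,0.0,-1.5,0.9],[0.0,-0.4,0.05,0.0,-0.25,-1.25,0.9],[0.0,-0.4,0.05,0.0,0.0,-1.5,0.9],[0.0,-0.45,0.05,0.0,0.0,-1.5,0.9],[-0.05,-0.4,0.0,0.0,-0.25,-1.5,0.9],[0.05,-0.45,0.05,-0.25,0.0,-1.5,0.9],[0.0,-0.45,0.0,0.0,-0.25,-1.5,0.9]]
```

Emit:
step_arm:
  steps:
    - [0,-0.4,0.05,0,0,-1.5,0.9]
    - [0,-0.45,0.05,0,0,-1.5,0.9]
    - [0,-0.4,0.05,0,0,-1.25,0.9]
    - [0,-0.4,0.05,0,0,-1.5,0.9]
    - [0,-0.45,0.05,0,0,-1.5,0.9]
    - [0,-0.4,0,0,0,-1.5,0.9]
    - [0,-0.45,0.05,0,0,-1.5,0.9]
    - [0,-0.45,0,0,0,-1.5,0.9]

```text
clock: 22.12
tool_pos: [0.4344, 0.1011, 0.0441]
eef_rot: [0.614, 0.788, -0.034, -0.018]
contact_force: [7.5, 1.8, 5.7]
opening: 0.283
finger_force: 50.0
```

Emit:
step_arm:
  steps:
    - [0,0,0,0,0,0,0.9]

```text
clock: 22.25
tool_pos: [0.4337, 0.101, 0.0441]
eef_rot: [0.614, 0.788, -0.035, -0.018]
contact_force: [4.0, 1.8, 6.0]
opening: 0.286
finger_force: 50.0
```

Run:
```python
from h import *
bt()
p,q=cur(); e=q.apply([1,0,0]); tip=p+q.apply([-LT,0,HT])
s=(.155-tip[1])/e[1]; print('bar centre at hook',tip+e*s)
```

```text
22.25 pos [0.4337 0.101  0.0441] yaw 104.2 z [-0.071 -0.032 -0.997] op 25.1 F [4.  1.8 6. ] ff 50.0 q [-0.24  0.9  -0.16  2.16  0.69  0.21 -0.78]
tip [ 0.4723 -0.0587  0.024 ] end [0.4134 0.174  0.0207] pitch -0.79 roll -4.4
bar centre at hook [0.41824319 0.155      0.02093491]
```

Run:
```python
from h import *
W=[]; X=R.from_euler('x',4.4,degrees=True)
for th,n in [(3,3),(6,3),(9,2),(12,2),(15,2)]:
    ty=.011-.0697*np.cos(np.radians(th))
    S=(.011-ty)/np.sin(np.radians(104.2)); t=np.radians(th); z=.016+.01/np.cos(t)-S*np.tan(t)
    Q=rot(104.2,th)*X; tip=np.array([.4723,ty,z]); W.append((tip+Q.apply([LT,0,-HT]),Q,n,.9)); print(th,tip.round(4),W[-1][0].round(4))
u=Q.apply([1,0,0]); W.append((W[-1][0]+.07*u+[0,0,.006],Q,4,.9)); print(W[-1][0])
plan(W)
```

```text
3 [ 0.4723 -0.0586  0.0223] [0.4341 0.0995 0.0532]
6 [ 0.4723 -0.0583  0.0185] [0.4345 0.098  0.058 ]
9 [ 0.4723 -0.0578  0.0149] [0.4351 0.0962 0.0627]
12 [ 0.4723 -0.0572  0.0113] [0.4358 0.0942 0.0673]
15 [ 0.4723 -0.0563  0.0077] [0.4365 0.092  0.0719]
[0.41995175 0.15759004 0.09597744]
[[-0.05,0.0,-0.3,0.0,1.25,0.0,0.9],[-0.05,-0.05,-0.3,0.0,1.25,-0.25,0.9],[-0.05,0.0,-0.3,0.0,1.25,0.0,0.9],[-0.05,0.0,-0.15,0.0,1.0,0.0,0.9],[-0.05,-0.05,-0.2,0.0,1.0,-0.25,0.9],[-0.05,0.0,-0.15,0.0,1.0,0.0,0.9],[-0.05,0.0,-0.25,0.0,1.5,0.0,0.9],[-0.05,-0.05,-0.25,0.0,1.5,-0.25,0.9]]
[[-0.05,0.0,-0.25,0.0,1.5,0.0,0.9],[-0.1,0.0,-0.2,0.0,1.5,-0.25,0.9],[-0.05,0.0,-0.25,0.0,1.5,0.0,0.9],[-0.05,0.0,-0.25,0.0,1.5,-0.25,0.9],[1.8,0.0,-0.15,0.0,0.0,0.0,0.9],[1.75,-0.05,-0.15,0.0,0.0,0.0,0.9],[1.8,0.0,-0.15,0.0,0.0,0.0,0.9],[1.8,0.0,-0.15,0.0,0.0,0.0,0.9]]
```

Emit:
step_arm:
  steps:
    - [0,0,-0.2,0,1.25,0,0.9]
    - [0,0,-0.2,0,1.25,0,0.9]
    - [-0.05,0,-0.2,0,1.25,0,0.9]
    - [-0.05,0,-0.15,0,1.0,0,0.9]
    - [-0.05,0,-0.2,0,1.0,0,0.9]
    - [-0.05,0,-0.15,0,1.0,0,0.9]

```text
clock: 23.0
tool_pos: [0.435, 0.0994, 0.0551]
eef_rot: [0.615, 0.786, 0.002, -0.065]
contact_force: [4.0, 3.0, 5.3]
opening: 0.288
finger_force: 50.0
```

Run:
```python
from h import *
bt()
g=cv2.cvtColor(snap('scene')['pixels'],cv2.COLOR_RGB2HSV)
for u in (330,345,355): print(u,g[236:262,u,2].tolist())
```

```text
23.0 pos [0.435  0.0994 0.0551] yaw 103.6 z [-0.099  0.083 -0.992] op 25.4 F [4.  3.  5.3] ff 50.0 q [-0.05  0.9  -0.34  2.15  0.66  0.25 -0.68]
tip [ 0.4713 -0.0572  0.0156] end [0.415  0.1747 0.0408] pitch 6.01 roll -4.37
330 [18, 16, 19, 20, 23, 22, 17, 17, 20, 22, 32, 33, 29, 20, 20, 23, 21, 21, 31, 58, 97, 110, 99, 80, 60, 51]
345 [217, 208, 207, 209, 204, 178, 115, 67, 53, 49, 40, 31, 33, 41, 68, 77, 60, 42, 27, 21, 23, 30, 59, 99, 138, 167]
355 [226, 233, 235, 234, 228, 213, 174, 110, 65, 58, 57, 59, 59, 54, 59, 57, 54, 56, 57, 56, 53, 47, 35, 23, 23, 42]
```

Emit:
step_arm:
  steps:
    - [0,0,-0.2,0,1.25,0,0.9]
    - [0,0,-0.2,0,1.25,0,0.9]
    - [0,0,-0.2,0,1.25,0,0.9]
    - [-0.05,0,-0.2,0,1.25,0,0.9]
    - [-0.05,0,-0.2,0,1.25,0,0.9]

```text
clock: 23.68
tool_pos: [0.4357, 0.0962, 0.0647]
eef_rot: [0.615, 0.781, 0.035, -0.108]
contact_force: [2.9, 0.8, 4.4]
opening: 0.29
finger_force: 50.0
```

Run:
```python
from h import *
bt()
```

```text
23.68 pos [0.4357 0.0962 0.0647] yaw 103.1 z [-0.125  0.187 -0.974] op 25.5 F [2.9 0.8 4.4] ff 50.0 q [ 0.12  0.91 -0.5   2.13  0.63  0.3  -0.59]
tip [ 0.4692 -0.0557  0.0082] end [0.4161 0.1728 0.0588] pitch 12.17 roll -4.47
```

Emit:
step_arm:
  steps:
    - [0,0,-0.25,0,1.25,0,0.9]
    - [0,0,-0.25,0,1.25,0,0.9]
    - [0,0,-0.25,0,1.25,0,0.9]
    - [0,0,0,0,0,0,0.9]

```text
clock: 24.18
tool_pos: [0.4346, 0.0921, 0.0711]
eef_rot: [0.615, 0.775, 0.052, -0.134]
contact_force: [1.3, -2.3, 0.0]
opening: 0.288
finger_force: 49.9
```

Run:
```python
from h import *
bt()
```

```text
24.18 pos [0.4346 0.0921 0.0711] yaw 102.4 z [-0.144  0.245 -0.959] op 25.3 F [ 1.3 -2.3  0. ] ff 49.9 q [ 0.22  0.93 -0.59  2.12  0.6   0.34 -0.53]
tip [ 0.4653 -0.0566  0.005 ] end [0.4156 0.169  0.0701] pitch 15.74 roll -4.85
```

Emit:
step_arm:
  steps:
    - [1.0,0,0,0,0,0,0.9]
    - [1.5,0,0,0,0,0,0.9]
    - [1.8,0,-0.1,0,0,0,0.9]
    - [1.8,0,-0.1,0,0,0,0.9]
    - [1.0,0,-1.0,0,0,0,0.9]
    - [0.5,0,-3.0,0,0,0,0.9]
    - [0,0,0,0,0,0,0.9]

```text
clock: 25.05
tool_pos: [0.4272, 0.1557, 0.1343]
eef_rot: [0.614, 0.776, 0.055, -0.132]
contact_force: [0.3, -0.2, -2.6]
opening: 0.287
finger_force: 49.9
```

Run:
```python
from h import *
bt()
b=snap('scene'); g=cv2.cvtColor(b['pixels'],cv2.COLOR_RGB2HSV)
for u in (340,350,355): print(u,g[236:268,u,2].tolist(),g[236:268,u,1].tolist())
plan([((.42,.20,.17),rot(110),4,.9),((.422,.397,.14),rot(191.5),11,.9),((.422,.397,.0235),rot(191.5),6,.9)])
```

```text
25.05 pos [0.4272 0.1557 0.1343] yaw 102.6 z [-0.137  0.248 -0.959] op 25.2 F [ 0.3 -0.2 -2.6] ff 49.9 q [ 0.15  0.82 -0.69  2.1   0.49  0.43 -0.59]
tip [0.4586 0.0073 0.0679] end [0.4081 0.2326 0.1335] pitch 15.84 roll -4.39
340 [37, 63, 71, 103, 181, 223, 230, 222, 186, 128, 84, 70, 100, 153, 189, 193, 171, 160, 170, 178, 183, 183, 177, 179, 184, 192, 196, 200, 197, 200, 207, 209] [7, 16, 18, 74, 92, 88, 84, 84, 73, 44, 15, 40, 59, 22, 7, 11, 9, 59, 101, 122, 127, 132, 137, 137, 134, 131, 134, 120, 80, 22, 11, 12]
350 [30, 26, 26, 21, 26, 23, 20, 25, 23, 24, 25, 26, 21, 22, 19, 26, 29, 32, 37, 67, 129, 171, 181, 187, 185, 185, 187, 192, 193, 193, 194, 185] [26, 29, 59, 36, 59, 33, 38, 10, 44, 21, 41, 20, 24, 12, 13, 20, 26, 16, 34, 103, 125, 124, 123, 123, 128, 128, 130, 135, 141, 141, 133, 123]
355 [34, 25, 24, 24, 24, 25, 24, 27, 24, 26, 24, 26, 40, 76, 134, 192, 218, 198, 143, 107, 114, 149, 173, 180, 187, 190, 191, 193, 194, 191, 190, 191] [23, 0, 11, 11, 21, 20, 53, 38, 32, 20, 43, 49, 45, 81, 93, 93, 91, 103, 119, 122, 123, 123, 122, 130, 131, 127, 121, 115, 110, 115, 123, 124]
[[1.35,0.05,-0.6,-1.0,-4.0,-1.75,0.9],[1.3,0.1,-0.65,-0.75,-4.0,-1.5,0.9],[1.25,0.1,-0.75,-1.0,-4.0,-1.75,0.9],[1.15,0.2,-0.85,-1.0,-4.0,-1.75,0.9],[1.7,0.65,0.3,0.0,0.0,-7.5,0.9],[1.55,0.8,0.25,0.0,0.0,-7.25,0.9],[1.45,1.05,0.3,0.0,0.0,-7.5,0.9],[1.35,1.25,0.25,0.0,0.0,-7.25,0.9]]
[[1.15,1.35,0.3,0.0,0.0,-7.5,0.9],[0.95,1.5,0.25,0.0,0.0,-7.5,0.9],[0.75,1.65,0.3,0.0,0.0,-7.25,0.9],[0.55,1.7,0.25,0.0,0.0,-7.5,0.9],[0.3,1.75,0.3,0.0,0.0,-7.5,0.9],[0.1,1.8,0.25,0.0,0.0,-7.25,0.9],[-0.15,1.75,0.3,0.0,0.0,-7.5,0.9],[0.0,0.0,1.95,0.0,0.0,0.0,0.9]]
[[0.0,0.0,1.95,0.0,0.0,0.0,0.9],[0.0,0.0,1.9,0.0,0.0,0.0,0.9],[0.0,0.0,1.95,0.0,0.0,0.0,0.9],[0.0,0.0,1.95,0.0,0.0,0.0,0.9],[0.0,0.0,1.95,0.0,0.0,0.0,0.9]]
```

Emit:
step_arm:
  steps:
    - [1.35,0.05,-0.6,-1.0,-4.0,-1.75,0.9]
    - [1.3,0.1,-0.65,-0.75,-4.0,-1.5,0.9]
    - [1.25,0.1,-0.75,-1.0,-4.0,-1.75,0.9]
    - [1.15,0.2,-0.85,-1.0,-4.0,-1.75,0.9]
    - [1.7,0.65,0.3,0,0,-7.5,0.9]
    - [1.55,0.8,0.25,0,0,-7.25,0.9]
    - [1.45,1.05,0.3,0,0,-7.5,0.9]
    - [1.35,1.25,0.25,0,0,-7.25,0.9]

```text
clock: 26.1
tool_pos: [0.4195, 0.2718, 0.1572]
eef_rot: [0.344, 0.939, -0.0, -0.001]
contact_force: [0.5, -0.5, -2.6]
opening: 0.285
finger_force: 49.9
```

Emit:
step_arm:
  steps:
    - [1.15,1.35,0.3,0,0,-7.5,0.9]
    - [0.95,1.5,0.25,0,0,-7.5,0.9]
    - [0.75,1.65,0.3,0,0,-7.25,0.9]
    - [0.55,1.7,0.25,0,0,-7.5,0.9]
    - [0.3,1.75,0.3,0,0,-7.5,0.9]
    - [0.1,1.8,0.25,0,0,-7.25,0.9]
    - [-0.15,1.75,0.3,0,0,-7.5,0.9]
    - [0,0,1.95,0,0,0,0.9]

```text
clock: 27.1
tool_pos: [0.4207, 0.3983, 0.1186]
eef_rot: [-0.101, 0.995, 0.002, -0.0]
contact_force: [0.5, -0.6, -3.3]
opening: 0.288
finger_force: 49.9
```

Emit:
step_arm:
  steps:
    - [0,0,1.95,0,0,0,0.9]
    - [0,0,1.9,0,0,0,0.9]
    - [0,0,1.95,0,0,0,0.9]
    - [0,0,1.95,0,0,0,0.9]
    - [0,0,1.0,0,0,0,0.9]
    - [0,0,0,0,0,0,0.9]

```text
clock: 27.85
tool_pos: [0.4211, 0.3964, 0.0313]
eef_rot: [-0.101, 0.995, 0.0, -0.001]
contact_force: [0.5, -0.4, -3.5]
opening: 0.282
finger_force: 49.9
```

Run:
```python
from h import *
bt()
```

```text
27.85 pos [0.4211 0.3964 0.0313] yaw -168.4 z [-0.001  0.    -1.   ] op 24.8 F [ 0.5 -0.4 -3.5] ff 49.9 q [-0.45  1.06 -0.69  1.82  1.06  0.68 -0.01]
tip [0.5818 0.4292 0.0086] end [0.3466 0.3811 0.0089] pitch 0.06 roll 0.03
```

Emit:
step_arm:
  steps:
    - [0,0,0.3,0,0,0,0.9]
    - [0,0,0.25,0,0,0,0.9]
    - [0,0,0.2,0,0,0,0.9]
    - [0,0,0,0,0,0,0.9]

```text
clock: 28.35
tool_pos: [0.4214, 0.3966, 0.0245]
eef_rot: [-0.101, 0.995, 0.001, -0.0]
contact_force: [-0.9, 0.1, -2.2]
opening: 0.286
finger_force: 49.9
```

Run:
```python
from h import *
bt()
```

```text
28.35 pos [0.4214 0.3966 0.0245] yaw -168.4 z [-0.     0.001 -1.   ] op 25.2 F [-0.9  0.1 -2.2] ff 49.9 q [-0.46  1.07 -0.68  1.82  1.08  0.67 -0.02]
tip [0.582  0.4295 0.002 ] end [0.3469 0.3814 0.002 ] pitch 0.01 roll 0.06
```

Release and retreat, then a numerical check before I hand in.

Emit:
step_arm:
  steps:
    - [0,0,0.15,0,0,0,0.9]
    - [0,0,0,0,0,0,0.3]
    - [0,0,0,0,0,0,-0.2]
    - [0,0,0,0,0,0,-0.2]
    - [0,0,-2.0,0,0,0,-0.2]
    - [0,0,-4.0,0,0,0,-0.2]
    - [0,0,-5.0,0,0,0,-0.2]
    - [0,0,-5.0,0,0,0,-0.2]

```text
clock: 29.35
tool_pos: [0.4211, 0.3965, 0.1859]
eef_rot: [-0.101, 0.995, 0.001, -0.0]
contact_force: [0.8, -0.0, 0.4]
opening: 0.601
finger_force: 0.0
```

Run:
```python
from h import *
import pickle
st()
a=pickle.load(open('s0.pkl','rb'))['scene']; b=snap('scene'); pickle.dump(b,open('s1.pkl','wb'))
g=cv2.cvtColor(b['pixels'],cv2.COLOR_RGB2HSV)
for u in (315,330,345,355): print(u,g[232:264,u,2].tolist())
# change blobs between first and last picture
d=(cv2.absdiff(a['pixels'],b['pixels']).max(2)>45).astype(np.uint8)
n,_,S,C=cv2.connectedComponentsWithStats(cv2.morphologyEx(d,cv2.MORPH_CLOSE,np.ones((5,5))))
print([S[i].tolist() for i in range(1,n) if S[i,4]>25])
# block: predicted outline of the placed block's outer corners; local check of plywood colour
for P in [(.5365,.0495,.021),(.5985,.051,.021),(.5675,.03,.021)]:
    u,v=proj(b,P); print(P,round(u,1),round(v,1),b['pixels'][int(v)-3,int(u)].tolist())
for P in [(.4637,.4055,.008),(.35,.381,.008),(.578,.429,.005),(.422,.397,.014)]:
    u,v=proj(b,P); print('bar',round(u),round(v),b['pixels'][int(v),int(u)].tolist())
```

```text
29.35 pos [0.4211 0.3965 0.1859] yaw -168.4 z [-0.     0.002 -1.   ] op 52.9 F [ 0.8 -0.   0.4] ff 0.0 q [-0.36  0.85 -0.86  1.76  0.8   0.92  0.2 ]
315 [237, 238, 237, 233, 229, 231, 235, 234, 199, 136, 115, 154, 198, 214, 219, 213, 191, 158, 122, 101, 89, 93, 117, 165, 203, 226, 231, 230, 227, 223, 220, 222]
330 [230, 231, 229, 229, 231, 236, 237, 235, 232, 228, 230, 235, 234, 196, 135, 114, 142, 171, 189, 197, 198, 200, 207, 213, 218, 213, 212, 208, 203, 205, 206, 213]
345 [88, 178, 223, 233, 236, 234, 229, 227, 227, 232, 234, 237, 235, 232, 229, 229, 233, 232, 195, 133, 108, 124, 163, 179, 187, 188, 197, 202, 207, 207, 205, 203]
355 [90, 64, 47, 78, 161, 217, 233, 238, 238, 236, 230, 225, 227, 233, 235, 235, 232, 229, 229, 232, 233, 208, 150, 113, 123, 151, 181, 190, 195, 199, 200, 199]
[[172, 0, 195, 350, 19702], [378, 0, 4, 11, 33], [383, 0, 257, 214, 18945], [377, 17, 4, 14, 41], [550, 161, 30, 32, 525], [590, 166, 25, 18, 135], [302, 195, 66, 48, 1304], [371, 204, 23, 28, 262], [537, 213, 7, 21, 103], [556, 236, 46, 16, 516], [167, 364, 113, 41, 679], [281, 397, 7, 11, 37]]
(0.5365, 0.0495, 0.021) 299.1 264.5 [226, 185, 134]
(0.5985, 0.051, 0.021) 277.0 256.1 [147, 114, 79]
(0.5675, 0.03, 0.021) 292.8 255.8 [221, 184, 126]
bar 226 384 [207, 206, 217]
bar 283 401 [206, 205, 217]
bar 173 368 [220, 193, 163]
bar 246 388 [30, 30, 30]
```

Run:
```python
from h import *
import pickle
b=pickle.load(open('s1.pkl','rb')); a=pickle.load(open('s0.pkl','rb'))['scene']
for u,v in [(315,240.8),(330,245.5),(345,250.7),(355,254)]: print(ray(b,u,v,.035).round(4))
# near board side: top-right boundary columns/rows
for k in (a,b):
    g=cv2.cvtColor(k['pixels'],cv2.COLOR_RGB2HSV)
    for v in (226,232,238,246): print(v,g[v,360:400,1].tolist())
# red pliers handles centroid
for k in (a,b):
    g=cv2.cvtColor(k['pixels'],cv2.COLOR_RGB2HSV)[180:220,390:430]; m=((g[...,0]<6)|(g[...,0]>174))&(g[...,1]>170); print(m.sum(),np.argwhere(m).mean(0))
```

```text
[ 0.5446 -0.0319  0.035 ]
[ 0.5042 -0.035   0.035 ]
[ 0.4638 -0.0362  0.035 ]
[ 0.4376 -0.0376  0.035 ]
226 [132, 136, 140, 125, 128, 139, 115, 115, 127, 127, 143, 116, 73, 12, 7, 4, 7, 16, 24, 49, 46, 44, 70, 86, 87, 82, 81, 81, 84, 90, 103, 116, 126, 130, 130, 120, 117, 107, 94, 92]
232 [124, 124, 148, 96, 133, 125, 124, 120, 25, 66, 94, 92, 92, 89, 91, 88, 90, 92, 90, 90, 89, 92, 92, 89, 100, 110, 118, 135, 151, 148, 138, 142, 139, 149, 147, 144, 140, 134, 130, 128]
238 [120, 120, 68, 35, 84, 90, 90, 87, 88, 88, 89, 91, 88, 89, 89, 90, 88, 90, 94, 102, 115, 128, 138, 142, 144, 147, 154, 145, 137, 138, 136, 131, 131, 131, 131, 131, 131, 133, 133, 134]
246 [88, 88, 88, 87, 89, 85, 88, 89, 90, 91, 91, 94, 104, 113, 125, 132, 132, 135, 138, 131, 129, 125, 120, 122, 121, 121, 114, 115, 111, 118, 125, 128, 127, 133, 136, 130, 127, 129, 128, 130]
226 [118, 122, 136, 119, 117, 125, 130, 106, 133, 130, 120, 118, 117, 90, 27, 64, 50, 37, 38, 52, 74, 79, 79, 81, 79, 76, 72, 72, 75, 84, 97, 113, 125, 127, 124, 118, 109, 103, 90, 86]
232 [132, 125, 125, 138, 128, 134, 123, 119, 25, 71, 89, 87, 81, 80, 81, 81, 80, 82, 81, 82, 85, 85, 85, 87, 96, 108, 121, 129, 136, 140, 132, 136, 137, 139, 141, 139, 139, 132, 126, 122]
238 [89, 91, 87, 76, 84, 85, 85, 80, 78, 73, 54, 44, 49, 69, 79, 79, 81, 81, 84, 98, 110, 124, 132, 137, 137, 142, 144, 143, 136, 131, 132, 132, 130, 128, 131, 125, 127, 129, 129, 132]
246 [84, 85, 85, 86, 84, 84, 81, 80, 79, 77, 76, 79, 92, 108, 124, 138, 137, 130, 131, 128, 126, 124, 117, 116, 117, 117, 112, 110, 111, 112, 120, 122, 126, 133, 131, 128, 126, 122, 124, 126]
141 [14.72340426 21.46808511]
136 [14.74264706 21.43382353]
```

```bash
python3 -c "
from h import *
print(r.finish_job())"
```

```text
the job is handed in; nothing more can be done
None
```

The job is handed in at about 29 s: the board rests tilted on the block, roughly 40 mm in. The bar is unhooked and lies flat to the left, about where it started. By the final picture the board shifted only 1–2 mm and the pliers did not move; I did not separately check the channel or tape measure.

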